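Load the marking station under its guard

ROBOT

A 6-joint arm with a two-finger parallel gripper is mounted at the origin on a cart in front of the work surface, level with it; the furniture and walls round the work are solid. World frame = base frame: x ahead of the robot, y to its left, z up, the work surface at z = 0. Lengths are in m, angles in rad, forces in N, time in s.
With the tool pointing down it reaches from about 0.225 to 0.875 m from the base axis. Payload 3.4 kg.
Tool frame: the origin (TCP) lies at the very end of the fingers, on their centre line; the grasp point (between the pads) lies 19 mm behind it (manip.pinch_z is the distance from the TCP to the grasp point, in m); z points along the fingers, y is the line along which they close (so a half turn about z gives the same grasp; the last joint's range is limited). The gripper opens to 85 mm and grips with 20 to 120 N. Pads are 22 mm wide; open, the fingers measure 114 mm over their backs; the gripper's body (76 mm by 85 mm) begins 54 mm behind the grasp point. The pads swing forward as they close: fully open they stand 13 mm farther back than shut.
Start: joints at [1.117, 0.276, 1.505, -0, 1.361, -0.121], TCP at [0.188, 0.543, 0.231] pointing down, gripper open.
Joint ranges: [-2.89, 2.89], [-0.75, 2.08], [0.22, 2.7], [-1.18, 4.32], [0.11, 2.71], [-2.7, 2.7]. Speed limits (rad/s): [2.57, 2.57, 3.14, 3.14, 3.14, 3.14].

INTERFACE

Orientations are given as a unit quaternion [w, x, y, z].
In Python, from rig import manip gives the robot as it stands. The module is installed in compiled form; this text tells all that it offers.
- The arm moves only by the shell command python3 -m jog 'ROWS' [FORCE]. ROWS is JSON, a list of rows, each an object of numbers: "dx", "dy", "dz": the shift along the tool's x, y, z each as a share of 25 cm, from -1 to 1; "ax", "ay", "az": the turn, a rotation vector about the tool's x, y, z each as a share of 90 degrees, from -1 to 1; "grip": the opening, from -1 (shut) to 1 (fully open), so that 0 is half open. A call has 1 to 5 rows; each row is the pose to reach, as a shift and turn from the pose commanded when the call began, along the tool's axes at that moment; what a row does not reach only later rows make up. A row lasts 1/12 s, in which the tool goes at most 41.7 mm and 7.16 degrees, less where a joint would pass 70% of its speed; a pose out of reach is approached as far as the arm can. A call with a number of a shift or a turn outside -1 to 1 is refused whole. A call with a gripper value outside its range is refused whole. The fingers move at their own pace and stop on an object; FORCE is the grip in N (left out, the last holds). Time passes only in rows, so rows that repeat a pose let the fingers close. It gives the time, the measured TCP pose, the force, the opening and the grip force at its end, in the units of the state.
- manip.get_state(): the state, without advancing time (a new reading comes with each control period).
- manip.get_image(name): name is "side" or "top"; returns a dict with "img" (480x640x3 uint8, red, green, blue), "mtx" (3x3 intrinsics, pixels), "k1" (the pictures are not rectified: a ray, as slopes to the right and down, at radius r is drawn at 1 + k1 r^2 times it, then the intrinsics apply), "world_to_cam" (4x4, takes a point from world to camera coordinates). Camera axes: x right, y down, z forward; pixel columns grow to the right and rows downward; lengths in m; the calibration is good to about 2 mm. A picture is of the moment at which its call begins. There is no depth.
- manip.sign_off(): hands the job in; it is judged then, once.
The state is a dict: "clock": time; "qpos": joint angles; "qd": joint speeds; "effort": joint torques, N m; "position": TCP position; "ee_rot": TCP orientation; "contact_force": force on the tool from outside, world axes, zero at the start; "moment": the same for the moment, N m; "width": finger opening in m; "gripper_force": force on a finger pad.
Only numpy, scipy, OpenCV 4.12 (cv2) and the standard library are available. Lean on these libraries where they do the work, as an engineer would, in place of code of your own. Each camera call takes 0.05 s, during which the arm holds its last target. There are 200 camera calls.

TASK

Lift the clear guard of the marking station open, take the wooden blank out of the blue sleeve and load it flat into the station's guides, red end first under the head and pushed fully home against the stop. Then lower the guard gently until it is fully closed over the blank, and leave the can, tins, jar and bar on the bench where they stand.

Things in the scene. Friction and masses are not known exactly. Their poses are not given: they have to be found in the camera images.
- station: marking station, fixed; place and heading differ each time: grey base plate 215 x 155 mm, top at z 10 mm, with a green head on a bridge. Origin on the bench; x points to its back (away from the robot), y left, z up. Other station sizes below are mm in these axes. The blank is loaded level from the front by sliding it to +x under the head; home, its centre is at x -35, y 0, z 45.
- bed (a point): middle of the front end of the bed strip's top, at x -115, y 0, z 25: the steel strip, 50 mm wide, on which the blank (wider than it) lies; runs from x -115 to x 35. Left and right of it, outside the guides, is only the base plate 15 mm lower.
- stop (a point): middle of the stop's face at the height of the bed, at x 30, y 0, z 25; the stop is 25 mm higher. Guide rails 62.5 mm apart (y -31.25 to 31.25, tops at z 42) run from x -16 to x 32, with flared lead-ins in front of them to x -40, where they are about 83 mm apart.
- head (a point): middle of the head's underside at its front edge, at x -30, y 0, z 74: a green bridge over the bed from x -30 to x 30, y -53 to 53, its top at z 94, a boss on it to z 106. 70 mm of a home blank stick out in front of it.
- guard (a joint): hinge angle of the clear, yellow-edged guard (hood 185 mm long, 124 mm wide) over the station: 0 fully closed, grows as its front is lifted, stop at 1.75. The hinge is stiff: the guard stays wherever it is left (about 2 to 4 N at the tab moves it).
- guard_hinge (a point): a point on the guard's hinge axis, mid-width, at the back of the station at x 70, y 0, z 125 mm in the station's axes; the axis runs along the station's y.
- guard_tab (a point): centre of the guard's lifting tab: a red disc 32 mm across and 14 mm thick, its flat faces looking to the station's left and right, at the middle of the guard's front edge. With the guard closed it is at about x -135, y 0, z 112 mm in the station's axes; it swings with the guard in a circle about the hinge, up and back. Turning freely between gripper fingers is possible since it is round. Its centre stands 34 mm off the guard's edge.
- sleeve: blue sheet-steel storage sleeve, fixed to the bench, at a different place and heading each time: 80 mm long (its x), 75 mm wide over the walls, 102 mm over its 3 mm high feet, 48 mm tall, inside 67 mm wide and 44 mm high, open at its -x end only. Origin on the bench under its middle; the blank lies in it on the bare bench and slides out to -x.
- blank_centre (a point): centre of the blank: a softwood block 60 x 130 x 40 mm, 0.15 kg or so, its last 25 mm at one end painted red. Axes of the block: y along its length, towards the red end; x across its 60 mm width; z up. It starts flat in the sleeve, only the outer 50 mm or so at the red end sticking out.
- blank_red_end (a point): middle of the blank's red end face, 65 mm from its centre along its length. Beyond it, in front of the sleeve, the bench is clear from about x 0.40 to 0.55 m and y -0.36 to -0.24 m (robot axes), room to lay the blank down; fixed hand tools up to 80 mm high lie to either side of that strip, and to the left in front of the station (beyond y 0.17 m).
- spray_can: bystander: red spray can, 67 mm across, 190 mm tall; loose; origin at the middle of its underside
- jar: bystander: jar with a red lid, 86 mm across, 118 mm tall; loose; origin at the middle of its underside
- food_tin: bystander: standing food tin, 75 mm across, 110 mm tall; loose; origin at the middle of its underside
- small_tin: bystander: small green food tin, 57 mm across, 72 mm tall; loose; origin at the middle of its underside
- flat_tin: bystander: flat food tin, 86 mm across, 40 mm tall; loose; origin at the middle of its underside
- square_bar: bystander: square steel bar lying flat, 14 x 110 x 14 mm, long along its y; loose; origin at the middle of its underside
- paint_tin: bystander: small paint tin, 78 mm across, 77 mm tall; loose; origin at the middle of its underside
- blank: the same wooden blank; origin at the middle of its underside, axes as for its centre

How it is judged:
On the way, in this order (a step that is already met when the one before it is completed fails the run):
1. the guard is lifted open (at least 1.2 rad) (value of joint guard above 1.2 rad), for 0.2 s.
2. with the guard still open, the blank lies home in the station, red end under the head (x of blank_centre in the frame of station between -0.041 and -0.029 m and y of blank_centre in the frame of station between -0.005 and 0.005 m and z of blank_centre in the frame of station below 0.05 m and x of blank_red_end in the frame of station above 0.02 m and angle between the y axis of blank_centre and the x axis of station, either way round below 0.07 rad and value of joint guard above 0.9 rad), for 0.2 s.
At the end, for the whole second after the job is handed in: the blank lies flat at rest in the station, red end under the head, within 6 mm of the stop, within 5 mm of the middle of the guides and 0.07 rad of their direction; the guard is closed to within 0.06 rad (x of blank_centre in the frame of station between -0.041 and -0.029 m and y of blank_centre in the frame of station between -0.005 and 0.005 m and z of blank_centre in the frame of station below 0.05 m and x of blank_red_end in the frame of station above 0.02 m and angle between the y axis of blank_centre and the x axis of station, either way round below 0.07 rad and value of joint guard below 0.06 rad and linear speed of blank below 0.02 m/s); the robot touches nothing.
It fails at once if a bystander is shifted by more than 30 mm (distance of any of spray_can, jar, food_tin, small_tin, flat_tin, square_bar, paint_tin from where it was at the start of the episode above 0.03 m).
It fails at once if the guard is slammed (falls or is swung shut faster than 4 rad/s) (velocity of joint guard below -4 rad/s).
It also fails if it takes over 72 s, if anything falls off the work surface, if the arm or the gripper's body presses on something with over 40 N, if the wrist force passes 120 N, or if a joint passes its speed limit or range.

## Working session

There is one attempt and no reset: what is moved stays moved. The work goes in short steps, Python scripts to look and compute and a shell command to move; the robot and the scene stay as the last step left them, time stands still between calls to the robot, and variables do not carry over. Pictures are saved under pics/ and viewed, at most 10 in all, crops included, and the job is handed in when it is done.

```bash
mkdir -p pics; python3 - <<'E'
from rig import manip
import cv2
print(manip.get_state(), manip.pinch_z)
for n in("top","side"):
    d=manip.get_image(n); cv2.imwrite(f"pics/{n}0.png",d["img"][:,:,::-1]); print(n,d["mtx"].tolist(),d["k1"],d["world_to_cam"].round(4).tolist())
E
```

```text
{'clock': 0.0, 'qpos': array([ 1.11700270e+00,  2.76579937e-01,  1.50616074e+00,  2.37557842e-06,
        1.36068765e+00, -1.20999686e-01]), 'qd': array([-0.00019142, -0.00054073, -0.00152726, -0.00048885, -0.00093811,
        0.00133004]), 'effort': array([-5.36069147e-04, -4.16784096e+01, -2.45801371e+01, -3.15469160e-04,
        1.11698429e-02,  2.07694129e-06]), 'position': array([0.18760968, 0.54296168, 0.2304373 ]), 'ee_rot': array([-2.61280060e-04,  1.65630344e-01,  9.86187481e-01, -8.79860321e-04]), 'contact_force': array([ 0.21015776, -0.22771294,  0.71437333]), 'moment': array([-0.03363976, -0.05172158,  0.05393288]), 'gripper_force': 0.0, 'width': 0.08539462111415148} 0.0187
top [[474.95290664880736, 0.0, 319.5915916433927], [0.0, 474.95290664880736, 243.43782293596485], [0.0, 0.0, 1.0]] -0.04309501048657993 [[0.0044, -1.0, -0.0023, -0.0324], [-0.975, -0.0038, -0.222, 0.6049], [0.2219, 0.0032, -0.9751, 1.1382], [0.0, 0.0, 0.0, 1.0]]
side [[457.02311187114725, 0.0, 321.5629688661725], [0.0, 457.02311187114725, 243.9225939304112], [0.0, 0.0, 1.0]] -0.04683289286754663 [[0.9979, -0.0636, 0.0077, -0.5702], [-0.0359, -0.6548, -0.755, 0.0785], [0.053, 0.7532, -0.6557, 1.0264], [0.0, 0.0, 0.0, 1.0]]
```

View pics/top0.png

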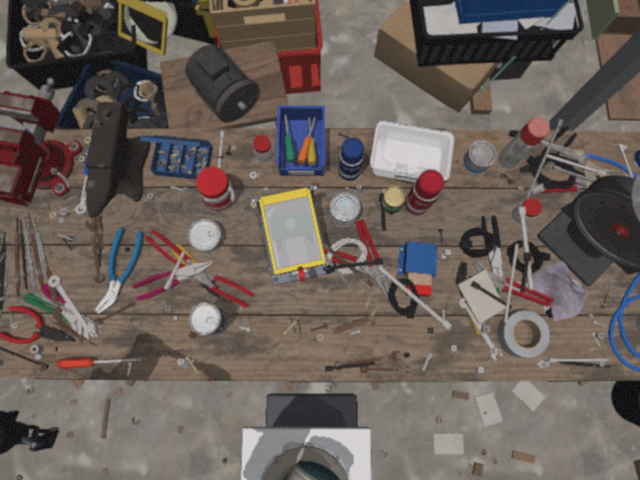

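View pics/side0.png

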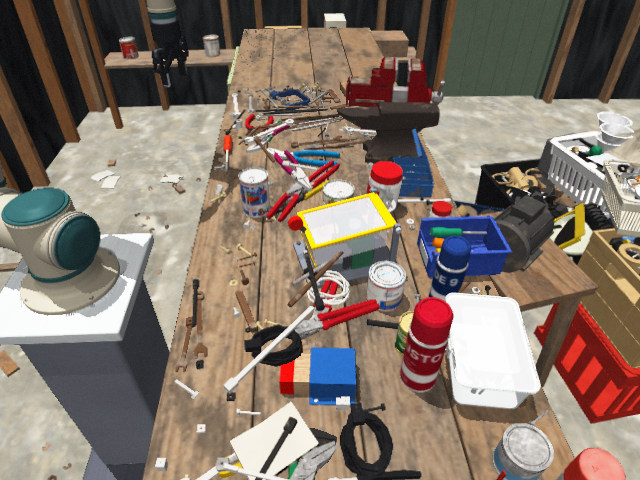

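The top view shows the station with its yellow guard at about (293,232), red tab at (302,273), and the sleeve at (418,260) with the red end at (420,288). In the side view the tab is at (296,222) and the sleeve at (330,375). I'll enlarge these areas.

```bash
python3 - <<'E'
import cv2,numpy as np
t=cv2.imread("pics/top0.png");s=cv2.imread("pics/side0.png")
def c(im,x,y,w,h):return cv2.resize(im[y:y+h,x:x+w],(400,300),interpolation=cv2.INTER_CUBIC)
o=np.vstack([np.hstack([c(t,225,180,140,105),c(t,380,230,80,60+0)]),np.hstack([c(s,270,180,160,120),c(s,260,330,112,84)])])
cv2.imwrite("pics/c0.png",o)
for n,im in(("top",t),("side",s)):
    h=cv2.cvtColor(im,cv2.COLOR_BGR2HSV)
    for nm,lo,hi in(("yel",(22,150,120),(35,255,255)),("red",(0,180,120),(8,255,255)),("blue",(100,150,60),(118,255,255))):
        m=cv2.inRange(h,lo,hi)
        for k in cv2.findContours(m,0,2)[0]:
            a=cv2.contourArea(k)
            if a>25:
                r=cv2.minAreaRect(k);x,y,w,hh=cv2.boundingRect(k)
                if (240<x+w/2<450 and 180<y+hh/2<420): print(n,nm,a,(x,y,w,hh),np.round(cv2.boxPoints(r),1).tolist())
E
```

```text
top yel 3880.5 (259, 188, 66, 86) [[258.1000061035156, 197.39999389648438], [308.79998779296875, 186.5], [325.20001220703125, 263.3999938964844], [274.5, 274.20001220703125]]
top red 102.5 (415, 285, 16, 10) [[415.0, 285.0], [430.0, 285.0], [430.0, 294.0], [415.0, 294.0]]
top blue 858.5 (399, 242, 37, 35) [[397.79998779296875, 272.8999938964844], [400.6000061035156, 241.1999969482422], [436.79998779296875, 244.39999389648438], [434.0, 276.1000061035156]]
side yel 3234.0 (297, 192, 99, 57) [[296.3999938964844, 212.0], [386.0, 187.6999969482422], [396.3999938964844, 226.3000030517578], [306.8999938964844, 250.60000610351562]]
side yel 73.5 (305, 180, 24, 19) [[302.8999938964844, 194.6999969482422], [327.29998779296875, 178.89999389648438], [330.20001220703125, 183.39999389648438], [305.79998779296875, 199.1999969482422]]
side red 379.0 (279, 360, 16, 34) [[278.5, 392.8999938964844], [279.6000061035156, 359.6000061035156], [294.0, 360.0], [293.0, 393.3999938964844]]
side red 143.0 (288, 216, 15, 15) [[285.5, 222.5], [295.0, 213.0], [304.5, 222.5], [295.0, 232.0]]
side red 178.5 (433, 201, 18, 15) [[433.0, 201.0], [450.0, 201.0], [450.0, 215.0], [433.0, 215.0]]
side blue 2322.0 (309, 348, 47, 57) [[309.0, 348.0], [355.0, 348.0], [355.0, 404.0], [309.0, 404.0]]
side blue 33.5 (380, 301, 21, 8) [[379.70001220703125, 302.1000061035156], [400.0, 301.0], [400.29998779296875, 307.20001220703125], [380.1000061035156, 308.29998779296875]]
```

View pics/c0.png

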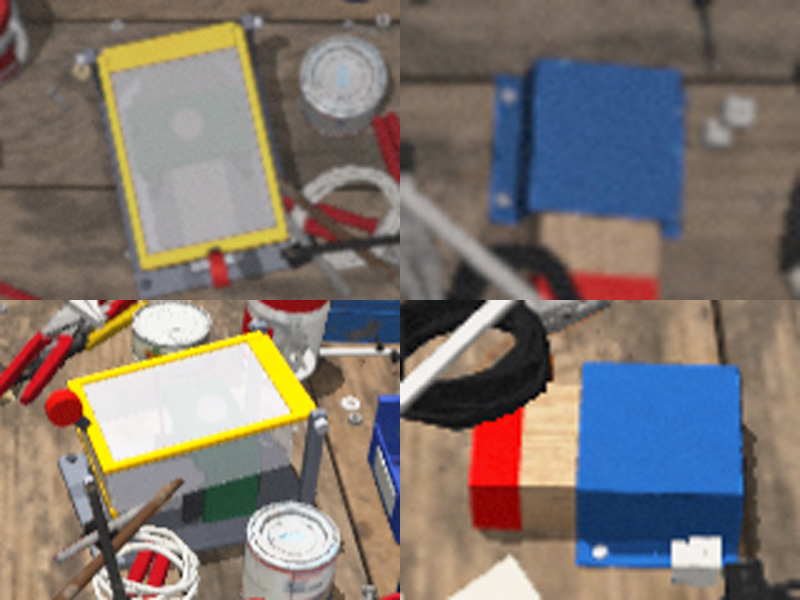

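Crops: guard frame corners, the red tab, and the sleeve and blank corners are all clear in both views. I'll triangulate them or cast rays onto known heights.

```bash
cat > h.py <<'E'
import numpy as np,cv2
C={"top":([[474.9529,0,319.5916],[0,474.9529,243.4378],[0,0,1]],-0.043095,[[0.0044,-1.0,-0.0023,-0.0324],[-0.975,-0.0038,-0.222,0.6049],[0.2219,0.0032,-0.9751,1.1382]]),
"side":([[457.0231,0,321.563],[0,457.0231,243.9226],[0,0,1]],-0.046833,[[0.9979,-0.0636,0.0077,-0.5702],[-0.0359,-0.6548,-0.755,0.0785],[0.053,0.7532,-0.6557,1.0264]])}
def ray(n,p):
    K,k,T=C[n];K=np.array(K);T=np.array(T)
    u=cv2.undistortPoints(np.array([[p]],float),K,np.array([k,0,0,0,0.]))[0,0]
    R=T[:,:3];d=R.T@np.r_[u,1];return -R.T@T[:,3],d/np.linalg.norm(d)
def plane(n,p,z):
    o,d=ray(n,p);return o+d*(z-o[2])/d[2]
def tri(pt,ps):
    A=np.zeros((3,3));b=np.zeros(3);L=[ray("top",pt),ray("side",ps)]
    for o,d in L:
        P=np.eye(3)-np.outer(d,d);A+=P;b+=P@o
    x=np.linalg.solve(A,b);return x,[np.linalg.norm((np.eye(3)-np.outer(d,d))@(x-o))*1e3 for o,d in L]
E
python3 - <<'E'
from h import *
np.set_printoptions(precision=4,suppress=True)
G={"BL":((259,197.5),(374.8,193.2)),"BR":((309.7,188.8),(396,224.8)),"FR":((325.5,264),(312.8,249.2)),"FL":((275,274.5),(297.2,212.4)),"tab":((301.7,273.8),(295,223.5)),
"sBL":((407.6,241.6),(311.2,347.6)),}
for k,(a,b) in G.items(): print(k,*tri(a,b))
S=dict(top=[(407.6,241.6),(436.4,244),(435,273.4),(405.6,271.6)],side=[(311.2,347.6),(355.2,348.8),(355.8,383.8),(309.6,382.4)])
for n in S:
    for p in S[n]: print(n,plane(n,p,.048))
print("red side",plane("side",(279.9,381.8),.04),plane("side",(281,359.5),.04),"top",plane("top",(415,295),.04),plane("top",(431,295),.04))
E
```

```text
BL [0.7056 0.1202 0.1249] [np.float64(2.302472744088828), np.float64(2.3024727440887705)]
BR [ 0.7299 -0.005   0.1279] [np.float64(0.11896224884920557), np.float64(0.11896224884919293)]
FR [ 0.5477 -0.0445  0.1013] [np.float64(1.73644025491504), np.float64(1.7364402549150917)]
FL [0.5192 0.0777 0.107 ] [np.float64(0.607202593238445), np.float64(0.607202593238435)]
tab [0.5156 0.0119 0.1276] [np.float64(1.5967442329893666), np.float64(1.5967442329894697)]
sBL [ 0.5715 -0.2595  0.0737] [np.float64(37.71813152559095), np.float64(37.71813152559103)]
top [ 0.6153 -0.2575  0.048 ]
top [ 0.6092 -0.332   0.048 ]
top [ 0.5323 -0.3246  0.048 ]
top [ 0.5367 -0.2496  0.048 ]
side [ 0.5359 -0.2539  0.048 ]
side [ 0.6158 -0.2612  0.048 ]
side [ 0.6083 -0.3333  0.048 ]
side [ 0.5297 -0.3259  0.048 ]
red side [ 0.4786 -0.3168  0.04  ] [ 0.4805 -0.271   0.04  ] top [ 0.4779 -0.2729  0.04  ] [ 0.478  -0.3137  0.04  ]
```

```bash
cat > plan.py <<'E'
# usage: plan.py x y z yaw_deg(of tool y)  -> shift/turn in jog units, tool pointing down
import sys,numpy as np
from scipy.spatial.transform import Rotation as R
from rig import manip
s=manip.get_state();q=s["ee_rot"];Rt=R.from_quat(q,scalar_first=True)
p=s["position"];M=Rt.as_matrix()
print("t",round(s["clock"],2),"p",p.round(4),"yaw",round(np.degrees(np.arctan2(M[1,1],M[0,1])),2),"tilt",M[:,2].round(3),"w",round(s["width"],4),"gf",round(s["gripper_force"],1),"F",s["contact_force"].round(1),"j",s["qpos"].round(2))
if len(sys.argv)>4:
    x,y,z,a=map(float,sys.argv[1:5]);a=np.radians(a)
    T=np.array([[np.sin(a),np.cos(a),0],[-np.cos(a),np.sin(a),0],[0,0,-1]])
    print("shift",(M.T@(np.array([x,y,z])-p)/.25).round(3),"turn",(R.from_matrix(M.T@T).as_rotvec()/(np.pi/2)).round(3))
E
python3 -m jog '[{"dx":-0.64,"dy":-0.52,"dz":-0.1,"az":-0.35,"grip":1},{"dx":-0.64,"dy":-0.52,"dz":-0.1,"az":-0.35,"grip":1},{"dx":-0.64,"dy":-0.52,"dz":-0.1,"az":-0.35,"grip":1},{"dx":-0.64,"dy":-0.52,"dz":-0.1,"az":-0.35,"grip":1},{"dx":-0.64,"dy":-0.52,"dz":-0.1,"az":-0.35,"grip":1}]' 40
python3 plan.py .5156 .0119 .22 102.5
python3 - <<'E'
from h import *
import cv2
t=cv2.imread("pics/top0.png");s=cv2.imread("pics/side0.png")
c=lambda im,x,y,w,h:cv2.resize(im[y:y+h,x:x+w],(400,600),interpolation=cv2.INTER_CUBIC)
cv2.imwrite("pics/c1.png",np.hstack([c(t,380,240,60,90),c(s,240,320,80,120)]))
E
```

```text
t 0.1 p [0.1876 0.543  0.2305] yaw 70.93 tilt [-0.001 -0.002 -1.   ] w 0.0852 gf 0.0 F [-0.2 -0.2  0.2] j [ 1.12  0.28  1.51  0.    1.36 -0.12]schema error: expected keys dx, dy, dz, ax, ay, az, grip
Traceback (most recent call last):
  File "plan.py", line 11, in <module>
    print("shift",(M.T@(np.array([x,y,z])-p)/.25).round(3),"turn",(R.from_matrix(M.T@T).as_rotvec()/(np.pi/2)).round(3))
                                                                   ~~~~~~~~~~~~~^^^^^^^
  File "scipy/spatial/transform/_rotation.pyx", line 1143, in scipy.spatial.transform._rotation.Rotation.from_matrix
ValueError: Non-positive determinant (left-handed or null coordinate frame) in rotation matrix 0: [[-8.52008068e-01  5.23528613e-01 -2.06247168e-04]
 [ 5.23527611e-01  8.52007091e-01  1.66090456e-03]
 [-1.04525511e-03 -1.30712800e-03  9.99998599e-01]].
```

View pics/c1.png

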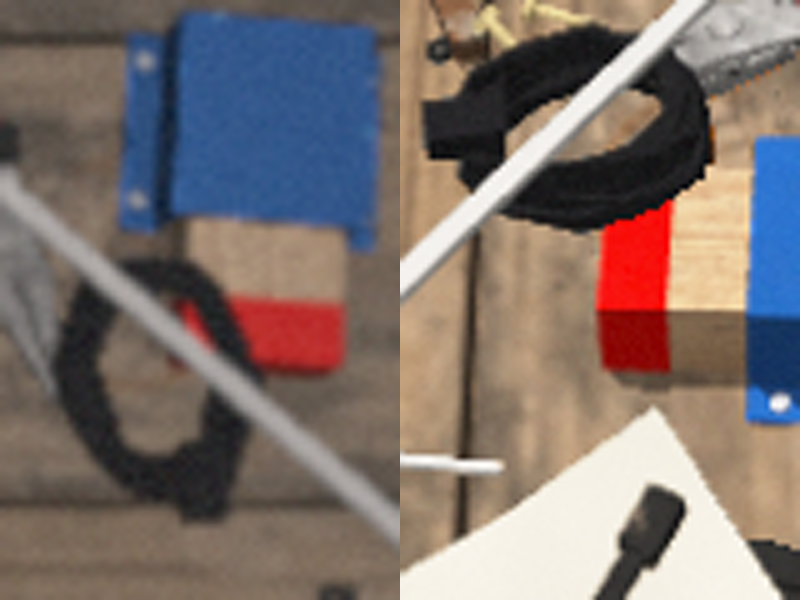

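The crop shows a black ring and a white rod partly covering the red end in both views, so they may stand above it. I'll triangulate them and repeat the move with full rows.

```bash
sed -i 's/\[-np.cos(a),np.sin(a),0\]/[-np.cos(a),np.sin(a),0]/; s/T=np.array.*/T=np.array([[-np.sin(a),np.cos(a),0],[np.cos(a),np.sin(a),0],[0,0,-1]])/' plan.py
python3 - <<'E'
from h import *
for k,a,b in(("rod end",(448,326),(228,389)),("ring block",(410.7,314),(250,346)),("ring near edge",(418,296),(276,365)),("ring top edge",(406,279),(381-0,332)if 0 else(382-0,332))):
    print(k,*tri(a,b))
E
python3 -m jog '[{"dx":-0.64,"dy":-0.52,"dz":-0.1,"ax":0,"ay":0,"az":-0.35,"grip":1},{"dx":-0.64,"dy":-0.52,"dz":-0.1,"ax":0,"ay":0,"az":-0.35,"grip":1},{"dx":-0.64,"dy":-0.52,"dz":-0.1,"ax":0,"ay":0,"az":-0.35,"grip":1},{"dx":-0.64,"dy":-0.52,"dz":-0.1,"ax":0,"ay":0,"az":-0.35,"grip":1},{"dx":-0.64,"dy":-0.52,"dz":-0.1,"ax":0,"ay":0,"az":-0.35,"grip":1}]' 40
python3 plan.py .5156 .0119 .22 102.5
```

```text
rod end [ 0.39715411 -0.34512712  0.07124715] [np.float64(1.3364805686841303), np.float64(1.3364805686841468)]
ring block [ 0.42719958 -0.25585105  0.06404761] [np.float64(0.8724601588969428), np.float64(0.8724601588968972)]
ring near edge [ 0.47348845 -0.28100059  0.03901092] [np.float64(2.030828226753764), np.float64(2.0308282267537034)]
ring top edge [ 0.58838875 -0.25237046  0.07713186] [np.float64(74.48498312415316), np.float64(74.48498312415342)]
clock: 0.52
position: [0.2913, 0.3758, 0.2548]
ee_rot: [-0.0, -0.111, 0.994, -0.0]
contact_force: [1.2, -0.7, -0.2]
width: 0.0853
gripper_force: 0.0
t 0.52 p [0.2913 0.3758 0.2548] yaw 102.8 tilt [-0.001 -0.    -1.   ] w 0.0853 gf 0.0 F [ 1.2 -0.7 -0.2] j [ 0.76  0.11  1.66  0.    1.37 -1.03]
shift [-0.552 -1.618  0.139] turn [-0.    -0.     0.003]
```

```bash
python3 -m jog '[{"dx":-0.27,"dy":-0.78,"dz":0,"ax":0,"ay":0,"az":0,"grip":1},{"dx":-0.27,"dy":-0.78,"dz":0,"ax":0,"ay":0,"az":0,"grip":1},{"dx":-0.27,"dy":-0.78,"dz":0,"ax":0,"ay":0,"az":0,"grip":1},{"dx":-0.27,"dy":-0.78,"dz":0,"ax":0,"ay":0,"az":0,"grip":1},{"dx":-0.27,"dy":-0.78,"dz":0,"ax":0,"ay":0,"az":0,"grip":1}]' >/dev/null
python3 -m jog '[{"dx":-0.28,"dy":-0.80,"dz":0.04,"ax":0,"ay":0,"az":0,"grip":1},{"dx":-0.28,"dy":-0.80,"dz":0.04,"ax":0,"ay":0,"az":0,"grip":1},{"dx":-0.28,"dy":-0.80,"dz":0.04,"ax":0,"ay":0,"az":0,"grip":1},{"dx":-0.28,"dy":-0.80,"dz":0.04,"ax":0,"ay":0,"az":0,"grip":1},{"dx":-0.28,"dy":-0.80,"dz":0.04,"ax":0,"ay":0,"az":0,"grip":1}]' >/dev/null
python3 plan.py .5156 .0119 .109 102.5
python3 - <<'E'
from h import *
import cv2
from rig import manip
for n in("top","side"):
    cv2.imwrite(f"pics/{n}1.png",manip.get_image(n)["img"][:,:,::-1])
for k,a,b in(("rod start",(374,264),(313,310)),("rod end",(448,326),(228,389))): print(k,*tri(a,b))
t=cv2.imread("pics/top1.png");s=cv2.imread("pics/side1.png")
c=lambda im,x,y,w,h:cv2.resize(im[y:y+h,x:x+w],(400,600),interpolation=cv2.INTER_CUBIC)
cv2.imwrite("pics/c2.png",np.hstack([c(t,340,220,130,195),c(s,220,200,140,210)]))
E
```

```text
t 1.35 p [0.5089 0.0222 0.2449] yaw 102.4 tilt [-0.  0. -1.] w 0.0854 gf 0.0 F [0.9 1.1 1.3] j [-0.09  0.17  1.61  0.    1.36 -1.88]
shift [-0.017 -0.046  0.544] turn [ 0.    -0.    -0.001]
rod start [ 0.54896275 -0.16912291  0.0555784 ] [np.float64(5.749314557920809), np.float64(5.7493145579207265)]
rod end [ 0.39715411 -0.34512712  0.07124715] [np.float64(1.3364805686841303), np.float64(1.3364805686841468)]
```

View pics/c2.png

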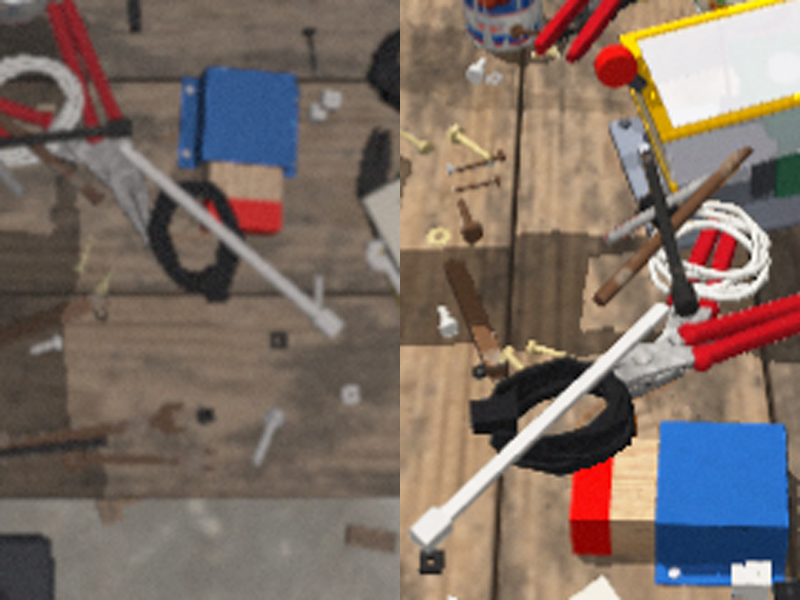

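The crop shows a white breaker bar at about z 0.06 and a black ring overlapping the red end's left corner, both inside the strip described as clear. I'll probe gently there later. First I'll grip the guard tab.

```bash
python3 -m jog '[{"dx":-0.017,"dy":-0.046,"dz":0.15,"ax":0,"ay":0,"az":0,"grip":1},{"dx":-0.017,"dy":-0.046,"dz":0.3,"ax":0,"ay":0,"az":0,"grip":1},{"dx":-0.017,"dy":-0.046,"dz":0.4,"ax":0,"ay":0,"az":0,"grip":1},{"dx":-0.017,"dy":-0.046,"dz":0.45,"ax":0,"ay":0,"az":0,"grip":1},{"dx":-0.017,"dy":-0.046,"dz":0.45,"ax":0,"ay":0,"az":0,"grip":1}]' >/dev/null
python3 plan.py .5156 .0119 .107 102.5
python3 - <<'E'
from h import *
import cv2
from rig import manip
for n in("top","side"):
    cv2.imwrite(f"pics/{n}2.png",manip.get_image(n)["img"][:,:,::-1])
for k,a,b in(("ring xmax",(404,278.5),(302.3,343.5)),("ring ymin",(418,297),(274,365.5))): print(k,*tri(a,b))
t=cv2.imread("pics/top2.png");s=cv2.imread("pics/side2.png")
c=lambda im,x,y,w,h:cv2.resize(im[y:y+h,x:x+w],(400,600),interpolation=cv2.INTER_CUBIC)
cv2.imwrite("pics/c3.png",np.hstack([c(t,250,180,100,150),c(s,250,120,120,180)]))
E
```

```text
t 1.87 p [0.5119 0.0146 0.1292] yaw 102.43 tilt [-0.008  0.001 -1.   ] w 0.0856 gf 0.0 F [0.2 0.9 0.2] j [-0.11  0.27  1.79  0.    1.09 -1.9 ]
shift [-0.013 -0.014  0.088] turn [ 0.002 -0.005 -0.001]
ring xmax [ 0.51937208 -0.2446224   0.04892231] [np.float64(0.575528129448853), np.float64(0.5755281294489843)]
ring ymin [ 0.47045068 -0.28117741  0.03823724] [np.float64(2.6211982387164596), np.float64(2.621198238716496)]
```

View pics/c3.png

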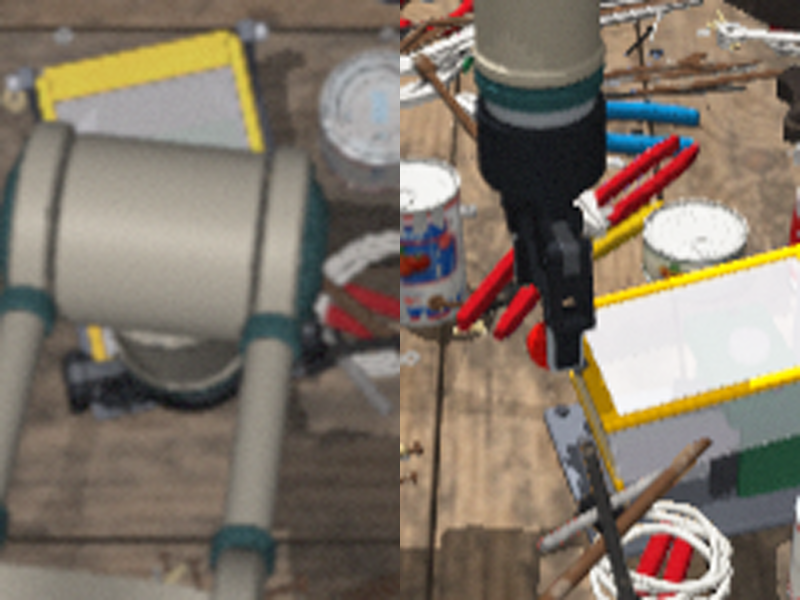

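The fingers straddle the tab (side crop, tab at (540,345)). I'll descend 22 mm and close.

```bash
python3 -m jog '[{"dx":-0.013,"dy":-0.014,"dz":0.09,"ax":0,"ay":0,"az":0,"grip":1},{"dx":-0.013,"dy":-0.014,"dz":0.09,"ax":0,"ay":0,"az":0,"grip":-1},{"dx":-0.013,"dy":-0.014,"dz":0.09,"ax":0,"ay":0,"az":0,"grip":-1},{"dx":-0.013,"dy":-0.014,"dz":0.09,"ax":0,"ay":0,"az":0,"grip":-1},{"dx":-0.013,"dy":-0.014,"dz":0.09,"ax":0,"ay":0,"az":0,"grip":-1}]' 40 
python3 -m jog '[{"dx":0,"dy":0,"dz":0,"ax":0,"ay":0,"az":0,"grip":-1},{"dx":0,"dy":0,"dz":0,"ax":0,"ay":0,"az":0,"grip":-1},{"dx":0,"dy":0,"dz":0,"ax":0,"ay":0,"az":0,"grip":-1},{"dx":0,"dy":0,"dz":0,"ax":0,"ay":0,"az":0,"grip":-1},{"dx":0,"dy":0,"dz":0,"ax":0,"ay":0,"az":0,"grip":-1}]' 
python3 plan.py
```

```text
clock: 2.38
position: [0.5199, 0.0113, 0.1117]
ee_rot: [0.001, -0.108, 0.994, -0.0]
contact_force: [-0.2, 0.3, -0.4]
width: 0.0385
gripper_force: 0.0
clock: 2.8
position: [0.5193, 0.0122, 0.1106]
ee_rot: [0.0, -0.108, 0.994, 0.001]
contact_force: [-0.4, 5.1, 2.3]
width: 0.0132
gripper_force: 45.3
t 2.8 p [0.5193 0.0122 0.1106] yaw 102.43 tilt [ 0.001  0.002 -1.   ] w 0.0132 gf 45.3 F [-0.4  5.1  2.3] j [-0.11  0.29  1.81  0.    1.04 -1.9 ]
```

```bash
python3 -m jog '[{"dx":-0.004,"dy":0,"dz":-0.074,"ax":0,"ay":0,"az":0,"grip":-1},{"dx":-0.016,"dy":0,"dz":-0.155,"ax":0,"ay":0,"az":0,"grip":-1},{"dx":-0.037,"dy":0,"dz":-0.235,"ax":0,"ay":0,"az":0,"grip":-1},{"dx":-0.065,"dy":0,"dz":-0.312,"ax":0,"ay":0,"az":0,"grip":-1},{"dx":-0.1,"dy":0,"dz":-0.386,"ax":0,"ay":0,"az":0,"grip":-1}]'; python3 plan.py
```

```text
clock: 3.22
position: [0.5437, 0.0177, 0.2062]
ee_rot: [-0.0, -0.108, 0.994, 0.001]
contact_force: [6.7, 5.0, -10.0]
width: 0.0136
gripper_force: 43.6
t 3.22 p [0.5437 0.0177 0.2062] yaw 102.44 tilt [-0.001  0.002 -1.   ] w 0.0136 gf 43.6 F [  6.7   5.  -10. ] j [-0.1   0.25  1.61  0.    1.29 -1.89]
```

```bash
python3 -m jog '[{"dx":-0.043,"dy":0,"dz":-0.07,"ax":0,"ay":0,"az":0,"grip":-1},{"dx":-0.093,"dy":0,"dz":-0.135,"ax":0,"ay":0,"az":0,"grip":-1},{"dx":-0.149,"dy":0,"dz":-0.195,"ax":0,"ay":0,"az":0,"grip":-1},{"dx":-0.21,"dy":0,"dz":-0.25,"ax":0,"ay":0,"az":0,"grip":-1},{"dx":-0.277,"dy":0,"dz":-0.297,"ax":0,"ay":0,"az":0,"grip":-1}]' >/dev/null; python3 plan.py
python3 -m jog '[{"dx":-0.071,"dy":0,"dz":-0.041,"ax":0,"ay":0,"az":0,"grip":-1},{"dx":-0.146,"dy":0,"dz":-0.074,"ax":0,"ay":0,"az":0,"grip":-1},{"dx":-0.224,"dy":0,"dz":-0.1,"ax":0,"ay":0,"az":0,"grip":-1},{"dx":-0.304,"dy":0,"dz":-0.118,"ax":0,"ay":0,"az":0,"grip":-1},{"dx":-0.386,"dy":0,"dz":-0.128,"ax":0,"ay":0,"az":0,"grip":-1}]' >/dev/null; python3 plan.py
python3 -m jog '[{"dx":0,"dy":0,"dz":0,"ax":0,"ay":0,"az":0,"grip":-1},{"dx":0,"dy":0,"dz":0,"ax":0,"ay":0,"az":0,"grip":-1},{"dx":0,"dy":0,"dz":0,"ax":0,"ay":0,"az":0,"grip":-0.6},{"dx":0,"dy":0,"dz":0,"ax":0,"ay":0,"az":0,"grip":-0.4},{"dx":0,"dy":0,"dz":0,"ax":0,"ay":0,"az":0,"grip":-0.4}]' >/dev/null; python3 plan.py
```

```text
t 3.63 p [0.6094 0.0326 0.279 ] yaw 102.47 tilt [-0.008  0.002 -1.   ] w 0.0134 gf 42.2 F [ -0.9   4.5 -10.7] j [-0.06  0.31  1.33  0.    1.5  -1.85]
t 4.05 p [0.7028 0.0536 0.311 ] yaw 102.49 tilt [-0.01   0.002 -1.   ] w 0.0135 gf 42.3 F [-4.8  4.2 -5.3] j [-0.02  0.46  1.03  0.    1.66 -1.81]
t 4.47 p [0.7054 0.0513 0.313 ] yaw 102.39 tilt [ 0.    -0.001 -1.   ] w 0.0257 gf 0.0 F [-0.6  0.6  0.5] j [-0.02  0.46  1.02 -0.    1.66 -1.81]
```

```bash
python3 -m jog '[{"dx":0,"dy":0,"dz":-0.16,"ax":0,"ay":0,"az":0,"grip":0},{"dx":0.1,"dy":0,"dz":-0.2,"ax":0,"ay":0,"az":0,"grip":0.5},{"dx":0.24,"dy":-0.1,"dz":-0.2,"ax":0,"ay":0,"az":0,"grip":0.7},{"dx":0.36,"dy":-0.2,"dz":-0.2,"ax":0,"ay":0,"az":0,"grip":0.7},{"dx":0.48,"dy":-0.3,"dz":-0.2,"ax":0,"ay":0,"az":0,"grip":0.7}]' >/dev/null
python3 -m jog '[{"dx":0.5,"dy":-0.8,"dz":0,"ax":0,"ay":0,"az":0.2,"grip":0.7},{"dx":0.5,"dy":-0.8,"dz":0,"ax":0,"ay":0,"az":0.2,"grip":0.7},{"dx":0.5,"dy":-0.8,"dz":0,"ax":0,"ay":0,"az":0.2,"grip":0.7},{"dx":0.5,"dy":-0.8,"dz":0,"ax":0,"ay":0,"az":0.2,"grip":0.7},{"dx":0.5,"dy":-0.8,"dz":0,"ax":0,"ay":0,"az":0.2,"grip":0.7}]' >/dev/null
python3 plan.py .518 -.286 .2 84.6
python3 - <<'E'
from h import *
import cv2
from rig import manip
for n in("top","side"):
    cv2.imwrite(f"pics/{n}3.png",manip.get_image(n)["img"][:,:,::-1])
t=cv2.imread("pics/top3.png");s=cv2.imread("pics/side3.png")
c=lambda im,x,y,w,h:cv2.resize(im[y:y+h,x:x+w],(400,600),interpolation=cv2.INTER_CUBIC)
cv2.imwrite("pics/c4.png",np.hstack([c(t,250,180,100,150),c(s,270,140,120,180)]))
E
```

```text
t 5.3 p [ 0.533  -0.2454  0.3639] yaw 84.38 tilt [ 0.001 -0.002 -1.   ] w 0.0726 gf 0.0 F [ 0.2 -0.7  0.2] j [-0.55  0.25  1.22 -0.    1.67 -2.02]
shift [ 0.045 -0.166  0.656] turn [-0.001  0.001 -0.002]
```

View pics/c4.png

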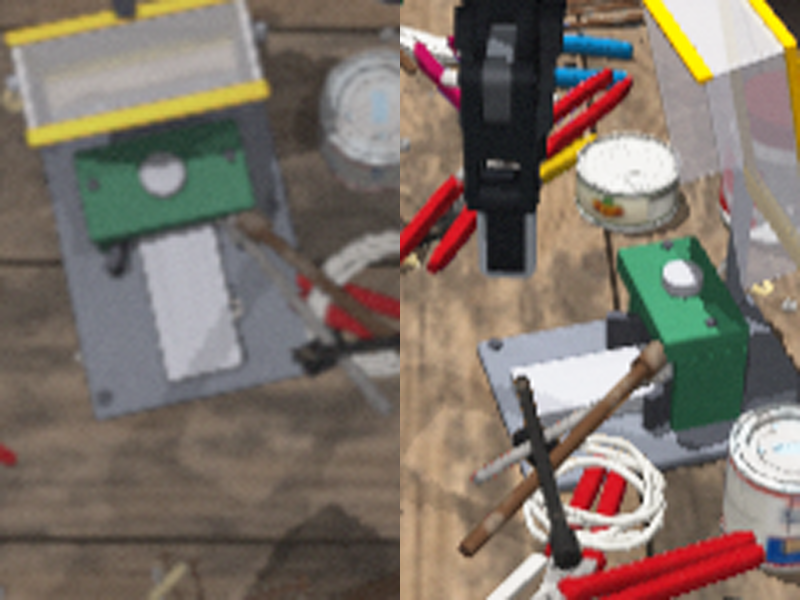

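The guard is open. In the top crop the bed front corners are at (168,382) and (243,365) and the boss is at (160,175). A brown rod overlaps the head's right front corner. Next I'll get the station pose.

```bash
python3 - <<'E'
from h import *
np.set_printoptions(precision=4,suppress=True)
L=plane("top",(292,275.5),.025);R_=plane("top",(310.75,271.25),.025);print("bed",L,R_,np.linalg.norm(L-R_),(L+R_)/2)
print("boss tri",*tri((290.2,223.8),(354.9,223.1)),plane("top",(290.2,223.8),.106))
print("brown",*tri((311.25,235.5),(346.5,246.5)))
b=plane("top",(274.25,284.5),.01);print("base FL",b,"side bolt")
# side: bed corners z .025 : front-left (513,372) front edge right end hidden
sc=lambda x,y:(270+(x-400)/3.3333,140+y/3.3333)
print("side bedFL",plane("side",sc(511,372),.025))
print("base FL side",plane("side",sc(478,345),.01))
# bed left edge line in top view
a=plane("top",(250+142/4,180+243/4),.025);d=a-L;print("left edge dir",np.arctan2(d[1],d[0]))
a=plane("top",(250+215/4,180+225/4),.025);d=a-R_;print("right edge dir",np.arctan2(d[1],d[0]))
a=plane("top",(250+45/4,180+160/4),.01);d=a-b;print("base left dir",np.arctan2(d[1],d[0]))
E
```

```text
bed [0.5292 0.0414 0.025 ] [ 0.5406 -0.0071  0.025 ] 0.049854346026235175 [0.5349 0.0172 0.025 ]
boss tri [0.6485 0.0438 0.0973] [np.float64(0.1493718075766738), np.float64(0.1493718075767094)] [0.646  0.0432 0.106 ]
brown [ 0.6247 -0.0086  0.0741] [np.float64(0.49363314473556064), np.float64(0.49363314473552894)]
base FL [0.5076 0.0884 0.01  ] side bolt
side bedFL [0.5307 0.0347 0.025 ]
base FL side [0.508  0.0821 0.01  ]
left edge dir 0.19988819433534313
right edge dir 0.20345293321826524
base left dir 0.22257000471971575
```

Heading is about 0.213 rad, with the bed front middle at (0.535, 0.017). Now I'll go down over the blank, probing slowly near the ring.

```bash
python3 -m jog '[{"dx":0.042,"dy":-0.166,"dz":0.1,"ax":0,"ay":0,"az":0,"grip":0.7},{"dx":0.042,"dy":-0.166,"dz":0.25,"ax":0,"ay":0,"az":0,"grip":0.7},{"dx":0.042,"dy":-0.166,"dz":0.4,"ax":0,"ay":0,"az":0,"grip":0.7},{"dx":0.042,"dy":-0.166,"dz":0.55,"ax":0,"ay":0,"az":0,"grip":0.7},{"dx":0.042,"dy":-0.166,"dz":0.7,"ax":0,"ay":0,"az":0,"grip":0.7}]' >/dev/null
python3 -m jog '[{"dx":0,"dy":0,"dz":0.1,"ax":0,"ay":0,"az":0,"grip":0.7},{"dx":0,"dy":0,"dz":0.2,"ax":0,"ay":0,"az":0,"grip":0.7},{"dx":0,"dy":0,"dz":0.3,"ax":0,"ay":0,"az":0,"grip":0.7},{"dx":0,"dy":0,"dz":0.36,"ax":0,"ay":0,"az":0,"grip":0.7},{"dx":0,"dy":0,"dz":0.38,"ax":0,"ay":0,"az":0,"grip":0.7}]' >/dev/null
python3 plan.py .520 -.287 .012 84.6
python3 - <<'E'
from h import *
import cv2
from rig import manip
for n in("top","side"):
    cv2.imwrite(f"pics/{n}4.png",manip.get_image(n)["img"][:,:,::-1])
t=cv2.imread("pics/top4.png");s=cv2.imread("pics/side4.png")
c=lambda im,x,y,w,h:cv2.resize(im[y:y+h,x:x+w],(400,600),interpolation=cv2.INTER_CUBIC)
cv2.imwrite("pics/c5.png",np.hstack([c(t,380,220,80,120),c(s,240,280,120,180)]))
E
```

```text
t 6.23 p [ 0.5185 -0.2823  0.0905] yaw 84.43 tilt [-0.004  0.002 -1.   ] w 0.0723 gf 0.0 F [-1.3  0.8 -0.6] j [-0.62  0.41  1.67 -0.    1.06 -2.09]
shift [-0.009 -0.019  0.314] turn [ 0.001 -0.003 -0.002]
```

View pics/c5.png

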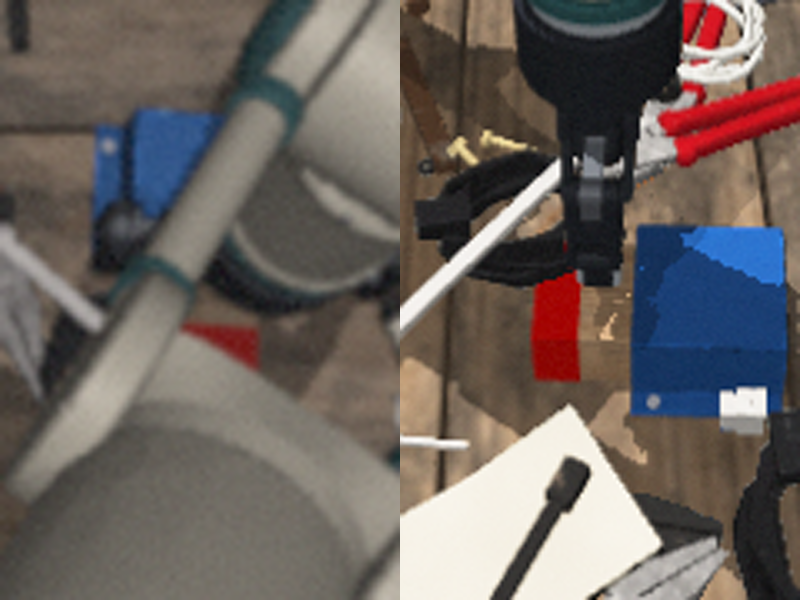

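The side view shows the fingers above the blank, between the red end and the sleeve. I'll descend slowly in steps and watch the force.

```bash
python3 -m jog '[{"dx":-0.006,"dy":-0.019,"dz":0.04,"ax":0,"ay":0,"az":0,"grip":0.8},{"dx":-0.006,"dy":-0.019,"dz":0.06,"ax":0,"ay":0,"az":0,"grip":0.8},{"dx":-0.006,"dy":-0.019,"dz":0.09,"ax":0,"ay":0,"az":0,"grip":0.8},{"dx":-0.006,"dy":-0.019,"dz":0.12,"ax":0,"ay":0,"az":0,"grip":0.8}]' >/dev/null;python3 plan.py
python3 -m jog '[{"dx":0,"dy":0,"dz":0.03,"ax":0,"ay":0,"az":0,"grip":0.8},{"dx":0,"dy":0,"dz":0.04,"ax":0,"ay":0,"az":0,"grip":0.8}]' >/dev/null;python3 plan.py
python3 -m jog '[{"dx":0,"dy":0,"dz":0.03,"ax":0,"ay":0,"az":0,"grip":0.8},{"dx":0,"dy":0,"dz":0.04,"ax":0,"ay":0,"az":0,"grip":0.8}]' >/dev/null;python3 plan.py .52 -.287 .013 84.6
```

```text
t 6.67 p [ 0.5215 -0.2887  0.063 ] yaw 84.42 tilt [ 0.001 -0.001 -1.   ] w 0.0768 gf 0.0 F [ 0.5  0.6 -0.5] j [-0.62  0.44  1.7   0.    1.   -2.1 ]
t 6.83 p [ 0.5204 -0.2878  0.0516] yaw 84.43 tilt [-0.002  0.001 -1.   ] w 0.077 gf 0.0 F [ 1.  -0.2 -0.8] j [-0.62  0.46  1.71  0.    0.98 -2.1 ]
t 7.0 p [ 0.5207 -0.288   0.0419] yaw 84.43 tilt [-0.001  0.001 -1.   ] w 0.0771 gf 0.0 F [ 0.9  0.2 -0.7] j [-0.62  0.47  1.72  0.    0.95 -2.1 ]
shift [0.003 0.004 0.116] turn [ 0.    -0.001 -0.002]
```

```bash
python3 -m jog '[{"dx":0.003,"dy":0.003,"dz":0.03,"ax":0,"ay":0,"az":0,"grip":0.8},{"dx":0.003,"dy":0.003,"dz":0.04,"ax":0,"ay":0,"az":0,"grip":0.8}]' >/dev/null;python3 plan.py
python3 -m jog '[{"dx":0,"dy":0,"dz":0.03,"ax":0,"ay":0,"az":0,"grip":0.8},{"dx":0,"dy":0,"dz":0.06,"ax":0,"ay":0,"az":0,"grip":0.8},{"dx":0,"dy":0,"dz":0.075,"ax":0,"ay":0,"az":0,"grip":0.8},{"dx":0,"dy":0,"dz":0.075,"ax":0,"ay":0,"az":0,"grip":0.8}]' >/dev/null;python3 plan.py
python3 -m jog '[{"dx":0,"dy":0,"dz":0,"ax":0,"ay":0,"az":0,"grip":-1},{"dx":0,"dy":0,"dz":0,"ax":0,"ay":0,"az":0,"grip":-1},{"dx":0,"dy":0,"dz":0,"ax":0,"ay":0,"az":0,"grip":-1},{"dx":0,"dy":0,"dz":0,"ax":0,"ay":0,"az":0,"grip":-1}]' 30 >/dev/null;python3 plan.py
```

```text
t 7.17 p [ 0.5199 -0.287   0.0319] yaw 84.44 tilt [-0.001  0.001 -1.   ] w 0.0767 gf 0.0 F [ 0.2 -0.1 -0.5] j [-0.62  0.48  1.73  0.    0.93 -2.1 ]
t 7.5 p [ 0.5197 -0.287   0.013 ] yaw 84.43 tilt [-0.002  0.001 -1.   ] w 0.0768 gf 0.0 F [-0.3  0.8  0.1] j [-0.62  0.5   1.75  0.    0.89 -2.1 ]
t 7.83 p [ 0.5206 -0.2876  0.0145] yaw 84.43 tilt [ 0. -0. -1.] w 0.0593 gf 33.0 F [-0.2 -0.5 -0.6] j [-0.62  0.5   1.75  0.    0.89 -2.1 ]
```

```bash
python3 -m jog '[{"dx":0.03,"dy":0,"dz":-0.004,"ax":0,"ay":0,"az":0,"grip":-1},{"dx":0.06,"dy":0,"dz":-0.004,"ax":0,"ay":0,"az":0,"grip":-1},{"dx":0.08,"dy":0,"dz":-0.004,"ax":0,"ay":0,"az":0,"grip":-1}]' >/dev/null;python3 plan.py
python3 -m jog '[{"dx":0.03,"dy":0,"dz":0,"ax":0,"ay":0,"az":0,"grip":-1},{"dx":0.06,"dy":0,"dz":0,"ax":0,"ay":0,"az":0,"grip":-1},{"dx":0.08,"dy":0,"dz":0,"ax":0,"ay":0,"az":0,"grip":-1}]' >/dev/null;python3 plan.py
```

```text
t 8.08 p [ 0.4989 -0.2849  0.015 ] yaw 84.44 tilt [-0.002  0.001 -1.   ] w 0.0594 gf 32.8 F [ 0.7  0.3 -1.4] j [-0.64  0.47  1.8  -0.    0.87 -2.11]
t 8.33 p [ 0.4791 -0.2832  0.0151] yaw 84.42 tilt [-0.001  0.001 -1.   ] w 0.0598 gf 32.8 F [ 0.1  0.6 -1.1] j [-0.66  0.45  1.84 -0.    0.85 -2.13]
```

```bash
python3 -m jog '[{"dx":0.05,"dy":0,"dz":0,"ax":0,"ay":0,"az":0,"grip":-1},{"dx":0.1,"dy":0,"dz":0,"ax":0,"ay":0,"az":0,"grip":-1},{"dx":0.15,"dy":0,"dz":0,"ax":0,"ay":0,"az":0,"grip":-1},{"dx":0.19,"dy":0,"dz":0,"ax":0,"ay":0,"az":0,"grip":-1},{"dx":0.19,"dy":0,"dz":0.004,"ax":0,"ay":0,"az":0,"grip":-1}]' >/dev/null;python3 plan.py
python3 -m jog '[{"dx":0,"dy":0,"dz":0,"ax":0,"ay":0,"az":0,"grip":0.8},{"dx":0,"dy":0,"dz":0,"ax":0,"ay":0,"az":0,"grip":0.8},{"dx":0,"dy":0,"dz":-0.1,"ax":0,"ay":0,"az":0,"grip":0.8},{"dx":0,"dy":0,"dz":-0.25,"ax":0,"ay":0,"az":0,"grip":0.8},{"dx":0,"dy":0,"dz":-0.4,"ax":0,"ay":0,"az":0,"grip":0.8}]' >/dev/null;python3 plan.py
python3 - <<'E'
from h import *
import cv2
from rig import manip
for n in("top","side"):
    cv2.imwrite(f"pics/{n}5.png",manip.get_image(n)["img"][:,:,::-1])
s=cv2.imread("pics/side5.png")
h=cv2.cvtColor(s,cv2.COLOR_BGR2HSV);m=cv2.inRange(h,(0,180,60),(8,255,255))
for k in cv2.findContours(m,0,2)[0]:
    x,y,w,hh=cv2.boundingRect(k)
    if w*hh>80 and 180<x<330 and 300<y<440: print((x,y,w,hh),np.round(cv2.boxPoints(cv2.minAreaRect(k)),1).tolist())
cv2.imwrite("pics/c6.png",cv2.resize(s[300:420,200:360],(800,600),interpolation=cv2.INTER_CUBIC))
E
```

```text
t 8.75 p [ 0.4301 -0.2778  0.0143] yaw 84.4 tilt [-0.004  0.002 -1.   ] w 0.0596 gf 35.0 F [-9.7  2.2 19.8] j [-0.71  0.41  1.94 -0.    0.8  -2.18]
t 9.17 p [ 0.4338 -0.2788  0.1147] yaw 84.44 tilt [-0.001  0.001 -1.   ] w 0.0766 gf 0.0 F [ 1.2 -0.6 -0.6] j [-0.71  0.28  1.81  0.    1.05 -2.18]
(235, 381, 9, 11) [[235.0, 390.0], [240.39999389648438, 380.6000061035156], [246.39999389648438, 384.1000061035156], [241.0, 393.3999938964844]]
(228, 351, 17, 28) [[227.1999969482422, 377.79998779296875], [232.8000030517578, 349.79998779296875], [245.5, 352.29998779296875], [239.89999389648438, 380.3999938964844]]
```

View pics/c6.png

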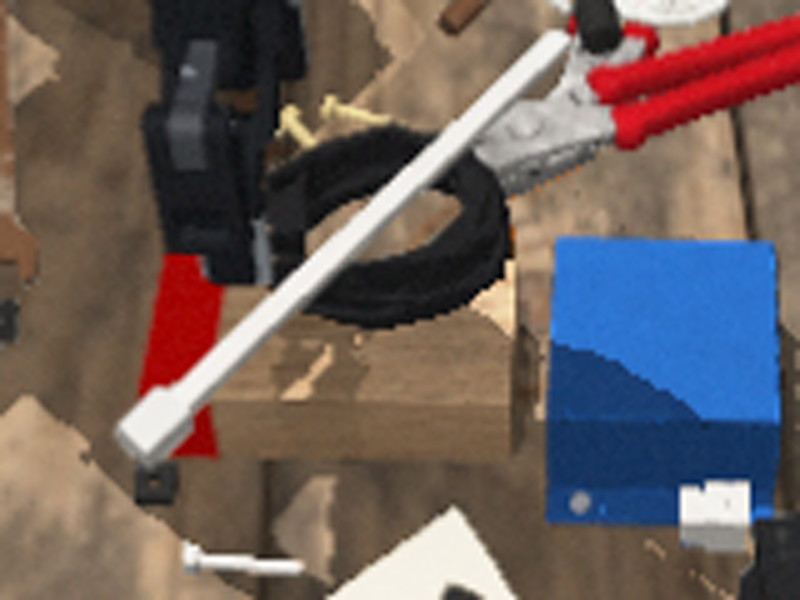

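The blank is fully out of the sleeve: its plain end runs from (517,262) to (512,402) in the crop, and the overlapping rod and ring don't obstruct the gripper. Next I'll locate the plain end.

```bash
python3 - <<'E'
from h import *
a=plane("side",(302.4,380.4),.04);b=plane("side",(303.4,352.4),.04);c=plane("side",(200+217/5,300+402/5),.04)
print(a,b,np.linalg.norm(a-b),"edge dir",np.arctan2(*(a-c)[[1,0]]))
E
python3 plan.py .495 -.283 .06 84.6
```

```text
[ 0.51758787 -0.31624458  0.04      ] [ 0.52133013 -0.25786024  0.04      ] 0.05850415831539 edge dir -0.055314457879777575
t 9.27 p [ 0.4382 -0.2825  0.1203] yaw 84.45 tilt [ 0.012 -0.009 -1.   ] w 0.0766 gf 0.0 F [-0.1 -1.3  0. ] j [-0.71  0.28  1.8   0.    1.05 -2.18]
shift [-0.223  0.022  0.244] turn [-0.005  0.008 -0.002]
```

```bash
python3 -m jog '[{"dx":-0.1,"dy":0.01,"dz":0.02,"ax":0,"ay":0,"az":0,"grip":0.9},{"dx":-0.2,"dy":0.018,"dz":0.1,"ax":0,"ay":0,"az":0,"grip":0.9},{"dx":-0.21,"dy":0.018,"dz":0.2,"ax":0,"ay":0,"az":0,"grip":0.9},{"dx":-0.21,"dy":0.018,"dz":0.25,"ax":0,"ay":0,"az":0,"grip":0.9},{"dx":-0.21,"dy":0.018,"dz":0.25,"ax":0,"ay":0,"az":0,"grip":0.9}]' >/dev/null;python3 plan.py .4945 -.284 .014 84.4
```

```text
t 9.68 p [ 0.4853 -0.2782  0.0484] yaw 84.48 tilt [-0.004  0.004 -1.   ] w 0.0811 gf 0.0 F [-0.5  0.4 -0.7] j [-0.65  0.42  1.79  0.    0.94 -2.12]
shift [-0.04  -0.02   0.137] turn [ 0.002 -0.003  0.001]
```

```bash
python3 -m jog '[{"dx":-0.04,"dy":-0.02,"dz":0,"ax":0,"ay":0,"az":0,"grip":0.9},{"dx":-0.04,"dy":-0.02,"dz":0.05,"ax":0,"ay":0,"az":0,"grip":0.9},{"dx":-0.04,"dy":-0.02,"dz":0.1,"ax":0,"ay":0,"az":0,"grip":0.9},{"dx":-0.04,"dy":-0.02,"dz":0.132,"ax":0,"ay":0,"az":0,"grip":0.9},{"dx":-0.04,"dy":-0.02,"dz":0.132,"ax":0,"ay":0,"az":0,"grip":0.9}]' >/dev/null;python3 plan.py
python3 -m jog '[{"dx":0,"dy":0,"dz":0,"ax":0,"ay":0,"az":0,"grip":-1},{"dx":0,"dy":0,"dz":0,"ax":0,"ay":0,"az":0,"grip":-1},{"dx":0,"dy":0,"dz":0,"ax":0,"ay":0,"az":0,"grip":-1},{"dx":0,"dy":0,"dz":0,"ax":0,"ay":0,"az":0,"grip":-1},{"dx":0,"dy":0,"dz":0,"ax":0,"ay":0,"az":0,"grip":-1}]' 60 >/dev/null;python3 plan.py
python3 -m jog '[{"dx":0,"dy":0,"dz":-0.1,"ax":0,"ay":0,"az":0,"grip":-1},{"dx":0,"dy":0,"dz":-0.25,"ax":0,"ay":0,"az":0,"grip":-1},{"dx":0,"dy":0,"dz":-0.4,"ax":0,"ay":0,"az":0,"grip":-1},{"dx":0,"dy":0,"dz":-0.55,"ax":0,"ay":0,"az":0,"grip":-1},{"dx":0,"dy":0,"dz":-0.7,"ax":0,"ay":0,"az":0,"grip":-1}]' >/dev/null;python3 plan.py
```

```text
t 10.1 p [ 0.4949 -0.285   0.0176] yaw 84.43 tilt [-0.002  0.002 -1.   ] w 0.0813 gf 0.0 F [-1.1  0.3  0.1] j [-0.64  0.47  1.8   0.    0.88 -2.12]
t 10.52 p [ 0.4964 -0.2861  0.0198] yaw 84.42 tilt [ 0.002 -0.001 -1.   ] w 0.0581 gf 66.7 F [-0.1 -0.7  4.9] j [-0.64  0.46  1.8   0.    0.88 -2.12]
t 10.93 p [ 0.4949 -0.2852  0.1951] yaw 84.43 tilt [-0.001  0.001 -1.   ] w 0.0581 gf 65.8 F [ 0.6 -0.  -2. ] j [-0.64  0.29  1.57 -0.    1.28 -2.12]
```

```bash
python3 -m jog '[{"dx":0.01,"dy":0.1,"dz":-0.15,"ax":0,"ay":0,"az":0.08,"grip":-1},{"dx":0.02,"dy":0.24,"dz":-0.18,"ax":0,"ay":0,"az":0.16,"grip":-1},{"dx":0.03,"dy":0.38,"dz":-0.18,"ax":0,"ay":0,"az":0.24,"grip":-1},{"dx":0.04,"dy":0.52,"dz":-0.18,"ax":0,"ay":0,"az":0.32,"grip":-1},{"dx":0.05,"dy":0.64,"dz":-0.18,"ax":0,"ay":0,"az":0.39,"grip":-1}]' >/dev/null
python3 -m jog '[{"dx":0,"dy":0,"dz":0,"ax":0,"ay":0,"az":0.08,"grip":-1},{"dx":0,"dy":0,"dz":0,"ax":0,"ay":0,"az":0.16,"grip":-1},{"dx":0,"dy":0,"dz":0,"ax":0,"ay":0,"az":0.24,"grip":-1},{"dx":0,"dy":0,"dz":0,"ax":0,"ay":0,"az":0.32,"grip":-1},{"dx":0,"dy":0,"dz":0,"ax":0,"ay":0,"az":0.39,"grip":-1}]' >/dev/null
python3 -m jog '[{"dx":0,"dy":0,"dz":0,"ax":0,"ay":0,"az":0.08,"grip":-1},{"dx":0,"dy":0,"dz":0,"ax":0,"ay":0,"az":0.16,"grip":-1},{"dx":0,"dy":0,"dz":0,"ax":0,"ay":0,"az":0.24,"grip":-1},{"dx":0,"dy":0,"dz":0,"ax":0,"ay":0,"az":0.32,"grip":-1},{"dx":0,"dy":0,"dz":0,"ax":0,"ay":0,"az":0.39,"grip":-1}]' >/dev/null
python3 plan.py .4958 .0087 .12 -77.8
```

```text
t 12.18 p [ 0.498  -0.125   0.2383] yaw -21.2 tilt [-0.001  0.    -1.   ] w 0.0588 gf 65.8 F [-0.   0.5 -2. ] j [-0.38  0.18  1.62 -0.    1.34 -0.01]
shift [ 0.495 -0.201  0.473] turn [-0.001  0.001  0.629]
```

```bash
python3 -m jog '[{"dx":0.1,"dy":-0.04,"dz":0,"ax":0,"ay":0,"az":0.08,"grip":-1},{"dx":0.2,"dy":-0.08,"dz":0,"ax":0,"ay":0,"az":0.16,"grip":-1},{"dx":0.3,"dy":-0.12,"dz":0,"ax":0,"ay":0,"az":0.24,"grip":-1},{"dx":0.4,"dy":-0.16,"dz":0,"ax":0,"ay":0,"az":0.32,"grip":-1},{"dx":0.495,"dy":-0.2,"dz":0,"ax":0,"ay":0,"az":0.39,"grip":-1}]' >/dev/null
python3 -m jog '[{"dx":0,"dy":0,"dz":0,"ax":0,"ay":0,"az":0.08,"grip":-1},{"dx":0,"dy":0,"dz":0,"ax":0,"ay":0,"az":0.16,"grip":-1},{"dx":0,"dy":0,"dz":0,"ax":0,"ay":0,"az":0.239,"grip":-1},{"dx":0,"dy":0,"dz":0.1,"ax":0,"ay":0,"az":0.239,"grip":-1},{"dx":0,"dy":0,"dz":0.2,"ax":0,"ay":0,"az":0.239,"grip":-1}]' >/dev/null
python3 plan.py .4958 .0087 .09 -77.8
```

```text
t 13.02 p [0.4968 0.0083 0.1893] yaw -77.46 tilt [ 0.004 -0.001 -1.   ] w 0.0584 gf 66.0 F [-0.1 -0.3 -2.6] j [-0.12  0.19  1.74 -0.    1.21  1.23]
shift [-0.005 -0.003  0.397] turn [ 0.001 -0.002  0.004]
```

```bash
python3 -m jog '[{"dx":-0.035,"dy":-0.003,"dz":0.1,"ax":0,"ay":0,"az":0.004,"grip":-1},{"dx":-0.035,"dy":-0.003,"dz":0.22,"ax":0,"ay":0,"az":0.004,"grip":-1},{"dx":-0.035,"dy":-0.003,"dz":0.34,"ax":0,"ay":0,"az":0.004,"grip":-1},{"dx":-0.035,"dy":-0.003,"dz":0.44,"ax":0,"ay":0,"az":0.004,"grip":-1},{"dx":-0.035,"dy":-0.003,"dz":0.48,"ax":0,"ay":0,"az":0.004,"grip":-1}]' >/dev/null
python3 plan.py .4958 .0087 .045 -77.8
cat > red.py <<'E'
from h import *
from rig import manip
z=float(__import__("sys").argv[1])
o=np.array([.6473,.0415]);c,s_=np.cos(.213),np.sin(.213)
for n in("top","side"):
    im=manip.get_image(n)["img"];h=cv2.cvtColor(im,cv2.COLOR_RGB2HSV)
    m=cv2.inRange(h,(0,150,60),(8,255,255))|cv2.inRange(h,(175,150,60),(180,255,255))
    for k in cv2.findContours(m,0,2)[0]:
        if cv2.contourArea(k)<40: continue
        M=cv2.moments(k);p=(M["m10"]/M["m00"],M["m01"]/M["m00"]);w=plane(n,p,z)[:2]-o
        st=np.array([w[0]*c+w[1]*s_,-w[0]*s_+w[1]*c])
        if abs(st[1])<.06 and -.16<st[0]<.05:
            P=np.array([plane(n,q,z)[:2] for q in cv2.boxPoints(cv2.minAreaRect(k))])-o
            print(n,cv2.contourArea(k),"px",np.round(p,1),"station",st.round(4),"corners",np.c_[P[:,0]*c+P[:,1]*s_,-P[:,0]*s_+P[:,1]*c].round(3).tolist())
E
python3 red.py .089
```

```text
t 13.43 p [0.4839 0.0075 0.0652] yaw -77.83 tilt [-0.007  0.001 -1.   ] w 0.0583 gf 65.8 F [-0.5  0.6 -1.8] j [-0.13  0.3   1.93 -0.    0.91  1.23]
shift [0.048 0.006 0.081] turn [-0.001  0.004 -0.   ]
side 309.5 px [324.2 240.2] station [-0.0787 -0.0276] corners [[-0.087, 0.025], [-0.055, 0.027], [-0.071, -0.076], [-0.1, -0.078]]
```

```bash
python3 - <<'E'
import cv2
from rig import manip
im=manip.get_image("side")["img"][:,:,::-1]
cv2.imwrite("pics/c7.png",cv2.resize(im[185:305,260:420],(800,600),interpolation=cv2.INTER_CUBIC))
E
```

```text
(no output)
```

View pics/c7.png

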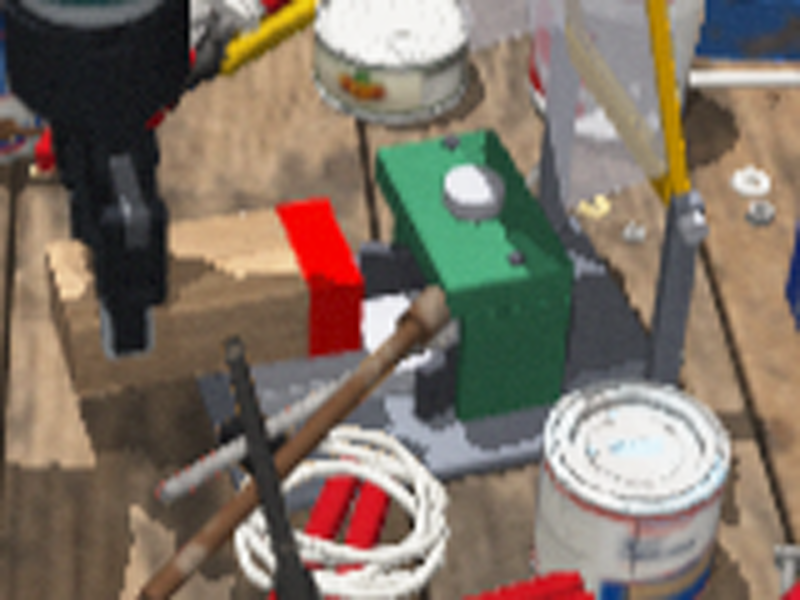

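Crop: the blank is held level, red end top corners at (330,198) and (363,285). The head's top front corners are at (378,150) and (450,290). I'll compare the lateral middles.

```bash
python3 - <<'E'
from h import *
o=np.array([.6473,.0415]);c,s=np.cos(.213),np.sin(.213)
def st(px,z):
    w=plane("side",(260+px[0]/5,185+px[1]/5),z)[:2]-o
    return np.round([w[0]*c+w[1]*s,-w[0]*s+w[1]*c],4)
for n,p,z in(("red far",(330,198),.085),("red near",(363,285),.085),("red bottom near",(363,350),.045),("plain far",(45,247),.085),("near edge mid",(200,300),.085),("head far",(378,150),.094),("head near",(450,290),.094),("head near back",(572,265),.094),("head far back",(493,130),.094),("boss",(473,185),.106),("hinge near",(690,205),.125)):
    print(n,st(p,z))
E
```

```text
red far [-0.058   0.0287]
red near [-0.0612 -0.0336]
red bottom near [-0.0598 -0.0322]
plain far [-0.1902  0.0287]
near edge mid [-0.1323 -0.0245]
head far [-0.0299  0.0463]
head near [-0.0293 -0.0566]
head near back [ 0.0274 -0.0549]
head far back [0.0267 0.0468]
boss [-0.0015 -0.0044]
hinge near [ 0.0751 -0.0646]
```

```bash
python3 -m jog '[{"dx":0,"dy":0.008,"dz":0.03,"ax":0,"ay":0,"az":0,"grip":-1},{"dx":0,"dy":0.008,"dz":0.05,"ax":0,"ay":0,"az":0,"grip":-1},{"dx":0,"dy":0.008,"dz":0.068,"ax":0,"ay":0,"az":0,"grip":-1},{"dx":0,"dy":0.008,"dz":0.068,"ax":0,"ay":0,"az":0,"grip":-1}]' >/dev/null; python3 plan.py
python3 -m jog '[{"dx":0,"dy":0,"dz":0.006,"ax":0,"ay":0,"az":0,"grip":-1},{"dx":0,"dy":0,"dz":0.008,"ax":0,"ay":0,"az":0,"grip":-1}]' >/dev/null; python3 plan.py .6131 .0341 .045 -77.8
```

```text
t 13.92 p [0.4873 0.0052 0.0514] yaw -77.85 tilt [-0.001  0.    -1.   ] w 0.0585 gf 65.9 F [-0.2  0.9 -2.1] j [-0.13  0.32  1.95  0.    0.87  1.23]
t 14.08 p [0.4878 0.0052 0.0499] yaw -77.84 tilt [ 0.  0. -1.] w 0.0588 gf 65.9 F [-0.4  1.1 -1.2] j [-0.13  0.33  1.95  0.    0.86  1.23]
shift [ 0.514 -0.007  0.02 ] turn [ 0. -0. -0.]
```

```bash
python3 -m jog '[{"dx":0.04,"dy":0,"dz":0.008,"ax":0,"ay":0,"az":0,"grip":-1},{"dx":0.08,"dy":0,"dz":0.012,"ax":0,"ay":0,"az":0,"grip":-1},{"dx":0.1,"dy":0,"dz":0.014,"ax":0,"ay":0,"az":0,"grip":-1}]' >/dev/null; python3 plan.py
python3 -m jog '[{"dx":0.04,"dy":0,"dz":0,"ax":0,"ay":0,"az":0,"grip":-1},{"dx":0.07,"dy":0,"dz":0,"ax":0,"ay":0,"az":0,"grip":-1},{"dx":0.08,"dy":0,"dz":0,"ax":0,"ay":0,"az":0,"grip":-1}]' >/dev/null; python3 plan.py
```

```text
t 14.33 p [0.5149 0.0106 0.0465] yaw -77.84 tilt [ 0.003 -0.    -1.   ] w 0.0585 gf 65.9 F [ 1.4 -0.2 -0.9] j [-0.11  0.36  1.9   0.    0.88  1.24]
t 14.58 p [0.5311 0.0153 0.0456] yaw -77.81 tilt [-0.004  0.001 -1.   ] w 0.0588 gf 65.8 F [-0.5  2.8 -1.3] j [-0.1   0.39  1.86  0.    0.9   1.26]
```

```bash
python3 -m jog '[{"dx":0.04,"dy":0,"dz":0.004,"ax":0,"ay":0,"az":0,"grip":-1},{"dx":0.07,"dy":0,"dz":0.004,"ax":0,"ay":0,"az":0,"grip":-1},{"dx":0.08,"dy":0,"dz":0.004,"ax":0,"ay":0,"az":0,"grip":-1}]' >/dev/null; python3 plan.py
python3 -m jog '[{"dx":0.02,"dy":0,"dz":0,"ax":0,"ay":0,"az":0,"grip":-1},{"dx":0.04,"dy":0,"dz":0,"ax":0,"ay":0,"az":0,"grip":-1}]' >/dev/null; python3 plan.py
```

```text
t 14.83 p [0.5522 0.02   0.045 ] yaw -77.81 tilt [-0.     0.001 -1.   ] w 0.0584 gf 65.9 F [-2.7  3.2 -1.1] j [-0.09  0.41  1.82  0.    0.92  1.27]
t 15.0 p [0.5602 0.0218 0.0449] yaw -77.82 tilt [-0.002  0.001 -1.   ] w 0.0585 gf 66.0 F [-5.   3.2 -0.1] j [-0.09  0.42  1.8   0.    0.93  1.27]
```

```bash
python3 -m jog '[{"dx":0.01,"dy":0,"dz":0,"ax":0,"ay":0,"az":0,"grip":-1},{"dx":0.02,"dy":0,"dz":0,"ax":0,"ay":0,"az":0,"grip":-1},{"dx":0.028,"dy":0,"dz":0,"ax":0,"ay":0,"az":0,"grip":-1}]' >/dev/null; python3 plan.py
python3 -m jog '[{"dx":0.01,"dy":0,"dz":0,"ax":0,"ay":0,"az":0,"grip":-1},{"dx":0.014,"dy":0,"dz":0,"ax":0,"ay":0,"az":0,"grip":-1}]' >/dev/null; python3 plan.py
```

```text
t 15.25 p [0.567  0.0233 0.045 ] yaw -77.81 tilt [-0.002  0.001 -1.   ] w 0.0587 gf 66.0 F [-4.4  2.9  1.1] j [-0.08  0.43  1.78  0.    0.93  1.28]
t 15.42 p [0.5705 0.0241 0.045 ] yaw -77.82 tilt [-0.002  0.001 -1.   ] w 0.0584 gf 66.0 F [-4.5  3.8 -0.4] j [-0.08  0.43  1.77  0.    0.94  1.28]
```

TCP is now at station x of about -0.079. I'll continue in small steps until the stop is felt.

```bash
python3 -m jog '[{"dx":0.006,"dy":0,"dz":0,"ax":0,"ay":0,"az":0,"grip":-1},{"dx":0.012,"dy":0,"dz":0,"ax":0,"ay":0,"az":0,"grip":-1}]' | grep contact; python3 -m jog '[{"dx":0.006,"dy":0,"dz":0,"ax":0,"ay":0,"az":0,"grip":-1},{"dx":0.008,"dy":0,"dz":0,"ax":0,"ay":0,"az":0,"grip":-1}]' | grep -E "contact|position"
```

```text
contact_force: [-8.8, 0.9, 1.7]
position: [0.5729, 0.0246, 0.0449]
contact_force: [-9.1, 1.0, 4.4]
```

```bash
python3 -m jog '[{"dx":0.008,"dy":0,"dz":0,"ax":0,"ay":0,"az":0,"grip":-1},{"dx":0.008,"dy":0,"dz":0,"ax":0,"ay":0,"az":0,"grip":-1}]' | grep -E "contact|position";  python3 -m jog '[{"dx":0.008,"dy":0,"dz":0,"ax":0,"ay":0,"az":0,"grip":-1},{"dx":0.008,"dy":0,"dz":0,"ax":0,"ay":0,"az":0,"grip":-1}]' | grep -E "contact|position"; python3 red.py .065
```

```text
position: [0.573, 0.0246, 0.0449]
contact_force: [-12.7, -0.3, 6.2]
position: [0.5729, 0.0246, 0.0448]
contact_force: [-15.8, -1.5, 8.4]
```

The blank is firmly against the stop: no travel while the force rises. Unload, release, and retreat up and back.

```bash
python3 -m jog '[{"dx":-0.016,"dy":0,"dz":-0.006,"ax":0,"ay":0,"az":0,"grip":-1},{"dx":-0.016,"dy":0,"dz":-0.006,"ax":0,"ay":0,"az":0,"grip":0.4},{"dx":-0.016,"dy":0,"dz":-0.006,"ax":0,"ay":0,"az":0,"grip":0.6},{"dx":-0.016,"dy":0,"dz":-0.006,"ax":0,"ay":0,"az":0,"grip":0.6},{"dx":-0.016,"dy":0,"dz":-0.006,"ax":0,"ay":0,"az":0,"grip":0.6}]' | grep -E "contact|position|width"
python3 -m jog '[{"dx":-0.02,"dy":0,"dz":-0.1,"ax":0,"ay":0,"az":0,"grip":0.6},{"dx":-0.1,"dy":0,"dz":-0.24,"ax":0,"ay":0,"az":0,"grip":0.6},{"dx":-0.2,"dy":0,"dz":-0.37,"ax":0,"ay":0,"az":0,"grip":0.6},{"dx":-0.3,"dy":0,"dz":-0.5,"ax":0,"ay":0,"az":0,"grip":0.6},{"dx":-0.4,"dy":0,"dz":-0.6,"ax":0,"ay":0,"az":0,"grip":0.6}]' | grep -E "contact|position|width"
cat > chk.py <<'E'
from h import *
from rig import manip
o=np.array([.6473,.0415]);c,s=np.cos(.213),np.sin(.213)
for n in("side","top"):
    im=manip.get_image(n)["img"];cv2.imwrite(f"pics/{n}_chk.png",im[:,:,::-1]);h=cv2.cvtColor(im,cv2.COLOR_RGB2HSV)
    # wood colour near the protruding part of the blank
    cnt=0;P=[(x,y) for x in range(-110,-30,10) for y in (0,)]
    m=cv2.inRange(h,(8,40,130),(25,140,255))
    for k in cv2.findContours(m,0,2)[0]:
        if cv2.contourArea(k)<60: continue
        b=cv2.boxPoints(cv2.minAreaRect(k));w=np.array([plane(n,q,.065)[:2] for q in b])-o
        S=np.c_[w[:,0]*c+w[:,1]*s,-w[:,0]*s+w[:,1]*c]
        if abs(S.mean(0)[0]+.065)<.05 and abs(S.mean(0)[1])<.05: print(n,cv2.contourArea(k),S.round(4).tolist())
E
python3 chk.py
```

```text
position: [0.5783, 0.0239, 0.0474]
contact_force: [1.1, -0.1, 0.8]
width: 0.0687
position: [0.4795, 0.0027, 0.1996]
contact_force: [0.7, -0.1, 0.7]
width: 0.0683
```

```bash
cat > prof.py <<'E'
from h import *
C_=C
def proj(n,P):
    K,k,T=C_[n];T=np.array(T);q=T[:,:3]@P+T[:,3];u=q[:2]/q[2];u=u*(1+k*(u@u));K=np.array(K);return K[0,0]*u[0]+K[0,2],K[1,1]*u[1]+K[1,2]
o=np.array([.6473,.0415]);c,s=np.cos(.213),np.sin(.213)
def S(x,y,z):return np.array([o[0]+x*c-y*s,o[1]+x*s+y*c,z])
if __name__=="__main__":
  for n,b in(("side",-.0047),("top",0)):
    im=cv2.imread(f"pics/{n}_chk.png");h=cv2.cvtColor(im,cv2.COLOR_BGR2HSV)
    g=lambda x,y:h[tuple(int(round(v)) for v in proj(n,S(x,y+b,.065))[::-1])].tolist()
    print(n,"along x",[(i,g(i/1e3,0)) for i in range(-115,-20,5)])
    print(n,"along y",[(i,g(-.08,i/1e3)) for i in range(-42,43,3)])
E
python3 prof.py
```

```text
side along x [(-115, [111, 30, 164]), (-110, [176, 15, 120]), (-105, [15, 98, 104]), (-100, [17, 77, 235]), (-95, [15, 86, 227]), (-90, [17, 77, 234]), (-85, [16, 82, 228]), (-80, [17, 86, 219]), (-75, [16, 84, 224]), (-70, [15, 85, 225]), (-65, [16, 81, 231]), (-60, [16, 82, 231]), (-55, [16, 80, 230]), (-50, [17, 84, 232]), (-45, [18, 81, 234]), (-40, [19, 81, 238]), (-35, [18, 89, 235]), (-30, [16, 98, 211]), (-25, [67, 92, 72])]
side along y [(-42, [14, 96, 114]), (-39, [16, 98, 114]), (-36, [16, 99, 113]), (-33, [16, 99, 113]), (-30, [15, 102, 123]), (-27, [16, 97, 210]), (-24, [20, 74, 245]), (-21, [17, 85, 235]), (-18, [17, 82, 235]), (-15, [18, 75, 236]), (-12, [18, 75, 232]), (-9, [18, 75, 232]), (-6, [16, 85, 226]), (-3, [16, 85, 220]), (0, [17, 86, 219]), (3, [16, 86, 226]), (6, [16, 84, 229]), (9, [16, 84, 229]), (12, [15, 82, 224]), (15, [15, 85, 225]), (18, [16, 85, 230]), (21, [17, 85, 234]), (24, [17, 84, 234]), (27, [17, 84, 232]), (30, [16, 87, 221]), (33, [16, 80, 166]), (36, [15, 79, 120]), (39, [15, 72, 117]), (42, [15, 72, 117])]
top along x [(-115, [19, 30, 159
[... 331 characters left out ...]
62]), (-35, [19, 33, 163]), (-30, [18, 37, 158]), (-25, [21, 29, 152])]
top along y [(-42, [21, 29, 187]), (-39, [23, 22, 183]), (-36, [19, 25, 190]), (-33, [19, 28, 190]), (-30, [20, 28, 190]), (-27, [19, 29, 192]), (-24, [19, 29, 194]), (-21, [22, 25, 192]), (-18, [21, 26, 196]), (-15, [19, 27, 196]), (-12, [17, 28, 192]), (-9, [20, 27, 192]), (-6, [19, 28, 189]), (-3, [21, 25, 194]), (0, [20, 28, 193]), (3, [21, 27, 191]), (6, [17, 25, 191]), (9, [20, 28, 192]), (12, [17, 26, 189]), (15, [20, 28, 185]), (18, [18, 28, 183]), (21, [21, 27, 187]), (24, [19, 29, 185]), (27, [21, 27, 178]), (30, [20, 30, 178]), (33, [21, 29, 177]), (36, [20, 29, 176]), (39, [20, 29, 175]), (42, [20, 29, 175])]
```

The blank checks out: its rear end is at about x -100 and it sits centred in the guides. Next I'll go over the open guard's tab.

```bash
python3 -m jog '[{"dx":0,"dy":0,"dz":-0.16,"ax":0,"ay":0,"az":0,"grip":0.2},{"dx":0,"dy":0,"dz":-0.32,"ax":0,"ay":0,"az":0,"grip":0.2},{"dx":0,"dy":0,"dz":-0.48,"ax":0,"ay":0,"az":0,"grip":0.2},{"dx":0,"dy":0,"dz":-0.62,"ax":0,"ay":0,"az":0,"grip":0.2},{"dx":0,"dy":0,"dz":-0.72,"ax":0,"ay":0,"az":0,"grip":0.2}]' | grep -E "position"
python3 -m jog '[{"dx":0.12,"dy":0,"dz":0,"ax":0,"ay":0,"az":0,"grip":0.2},{"dx":0.28,"dy":0,"dz":0,"ax":0,"ay":0,"az":0,"grip":0.2},{"dx":0.44,"dy":0,"dz":0,"ax":0,"ay":0,"az":0,"grip":0.2},{"dx":0.6,"dy":0,"dz":0,"ax":0,"ay":0,"az":0,"grip":0.2},{"dx":0.74,"dy":0,"dz":0,"ax":0,"ay":0,"az":0,"grip":0.2}]' | grep -E "position"
python3 plan.py .704 .0525 .311 -77.6
```

```text
position: [0.4806, 0.003, 0.3799]
position: [0.6629, 0.0429, 0.3753]
t 17.95 p [0.6629 0.0429 0.3753] yaw -77.84 tilt [ 0.002  0.    -1.   ] w 0.0519 gf 0.0 F [ 0.6 -0.9  1.2] j [-0.04  0.38  1.    0.    1.76  1.32]
shift [ 0.168 -0.003  0.257] turn [ 0.    -0.001 -0.003]
```

```bash
python3 -m jog '[{"dx":0.1,"dy":-0.003,"dz":0,"ax":0,"ay":0,"az":0,"grip":0.2},{"dx":0.168,"dy":-0.003,"dz":0,"ax":0,"ay":0,"az":0,"grip":0.2},{"dx":0.168,"dy":-0.003,"dz":0.1,"ax":0,"ay":0,"az":0,"grip":0.2},{"dx":0.168,"dy":-0.003,"dz":0.2,"ax":0,"ay":0,"az":0,"grip":0.2},{"dx":0.168,"dy":-0.003,"dz":0.257,"ax":0,"ay":0,"az":0,"grip":0.2}]' | grep -E "position|contact"
python3 -m jog '[{"dx":0,"dy":0,"dz":0,"ax":0,"ay":0,"az":0,"grip":0.2},{"dx":0,"dy":0,"dz":0,"ax":0,"ay":0,"az":0,"grip":-1},{"dx":0,"dy":0,"dz":0,"ax":0,"ay":0,"az":0,"grip":-1},{"dx":0,"dy":0,"dz":0,"ax":0,"ay":0,"az":0,"grip":-1},{"dx":0,"dy":0,"dz":0,"ax":0,"ay":0,"az":0,"grip":-1}]' 40 >/dev/null
python3 plan.py
```

```text
position: [0.7013, 0.0521, 0.3078]
contact_force: [-0.2, -0.6, -0.4]
t 18.78 p [0.7009 0.0531 0.3143] yaw -77.76 tilt [ 0.004  0.003 -1.   ] w 0.0134 gf 40.6 F [1.  3.4 0.7] j [-0.02  0.45  1.04  0.    1.65  1.33]
```

```bash
python3 -m jog '[{"dx":-0.082,"dy":0,"dz":0.01,"ax":0,"ay":0,"az":0,"grip":-1},{"dx":-0.162,"dy":0,"dz":0.028,"ax":0,"ay":0,"az":0,"grip":-1},{"dx":-0.24,"dy":0,"dz":0.054,"ax":0,"ay":0,"az":0,"grip":-1},{"dx":-0.315,"dy":0,"dz":0.087,"ax":0,"ay":0,"az":0,"grip":-1},{"dx":-0.386,"dy":0,"dz":0.128,"ax":0,"ay":0,"az":0,"grip":-1}]' >/dev/null; python3 plan.py
python3 -m jog '[{"dx":-0.067,"dy":0,"dz":0.048,"ax":0,"ay":0,"az":0,"grip":-1},{"dx":-0.128,"dy":0,"dz":0.102,"ax":0,"ay":0,"az":0,"grip":-1},{"dx":-0.184,"dy":0,"dz":0.162,"ax":0,"ay":0,"az":0,"grip":-1},{"dx":-0.234,"dy":0,"dz":0.227,"ax":0,"ay":0,"az":0,"grip":-1},{"dx":-0.277,"dy":0,"dz":0.297,"ax":0,"ay":0,"az":0,"grip":-1}]' >/dev/null; python3 plan.py
```

```text
t 19.2 p [0.6075 0.0321 0.2833] yaw -77.77 tilt [ 0.01   0.001 -1.   ] w 0.0135 gf 41.2 F [2.1 1.8 0.5] j [-0.06  0.3   1.34  0.    1.49  1.29]
t 19.62 p [0.5383 0.0165 0.2088] yaw -77.79 tilt [ 0.005 -0.001 -1.   ] w 0.0136 gf 45.2 F [-1.4 -0.8  5. ] j [-0.1   0.23  1.62 -0.    1.28  1.26]
```

```bash
python3 -m jog '[{"dx":-0.036,"dy":0,"dz":0.074,"ax":0,"ay":0,"az":0,"grip":-1},{"dx":-0.064,"dy":0,"dz":0.151,"ax":0,"ay":0,"az":0,"grip":-1},{"dx":-0.084,"dy":0,"dz":0.231,"ax":0,"ay":0,"az":0,"grip":-1},{"dx":-0.096,"dy":0,"dz":0.312,"ax":0,"ay":0,"az":0,"grip":-1},{"dx":-0.099,"dy":0,"dz":0.353,"ax":0,"ay":0,"az":0,"grip":-1}]' >/dev/null; python3 plan.py
python3 -m jog '[{"dx":0,"dy":0,"dz":0.02,"ax":0,"ay":0,"az":0,"grip":-1},{"dx":0,"dy":0,"dz":0.03,"ax":0,"ay":0,"az":0,"grip":-1},{"dx":0,"dy":0,"dz":0.04,"ax":0,"ay":0,"az":0,"grip":-1}]' >/dev/null; python3 plan.py
```

```text
t 20.03 p [0.5124 0.0107 0.1177] yaw -77.76 tilt [-0.001 -0.002 -1.   ] w 0.0135 gf 49.6 F [-5.  -2.2  4.1] j [-0.11  0.28  1.81 -0.    1.06  1.24]
t 20.28 p [0.5121 0.0107 0.1085] yaw -77.75 tilt [-0.003 -0.002 -1.   ] w 0.0132 gf 49.9 F [-7.2 -4.   4.1] j [-0.11  0.29  1.82 -0.    1.04  1.25]
```

```bash
python3 -m jog '[{"dx":0.008,"dy":0,"dz":0.015,"ax":0,"ay":0,"az":0,"grip":-1},{"dx":0.008,"dy":0,"dz":0.03,"ax":0,"ay":0,"az":0,"grip":-1}]' | grep -E "position|contact"; python3 -m jog '[{"dx":0,"dy":0,"dz":0.012,"ax":0,"ay":0,"az":0,"grip":-1},{"dx":0,"dy":0,"dz":0.02,"ax":0,"ay":0,"az":0,"grip":-1}]' | grep -E "position|contact"; python3 -m jog '[{"dx":0,"dy":0,"dz":0.01,"ax":0,"ay":0,"az":0,"grip":-1},{"dx":0,"dy":0,"dz":0.012,"ax":0,"ay":0,"az":0,"grip":-1}]' | grep -E "position|contact"
```

```text
position: [0.5123, 0.0107, 0.1008]
contact_force: [-9.4, -4.2, 3.0]
position: [0.5125, 0.0107, 0.096]
contact_force: [-12.7, -4.4, 17.6]
position: [0.5125, 0.0107, 0.0955]
contact_force: [-15.6, -4.9, 25.1]
```

The guard hits its closed end (z stalls, force rises). I'll unload, release, and lift clear.

```bash
python3 -m jog '[{"dx":-0.008,"dy":0,"dz":-0.01,"ax":0,"ay":0,"az":0,"grip":-1},{"dx":-0.008,"dy":0,"dz":-0.01,"ax":0,"ay":0,"az":0,"grip":-0.2},{"dx":-0.008,"dy":0,"dz":-0.01,"ax":0,"ay":0,"az":0,"grip":0.3},{"dx":-0.008,"dy":0,"dz":-0.01,"ax":0,"ay":0,"az":0,"grip":0.3},{"dx":-0.008,"dy":0,"dz":-0.01,"ax":0,"ay":0,"az":0,"grip":0.3}]' | grep -E "position|contact|width"
python3 -m jog '[{"dx":0,"dy":0,"dz":-0.1,"ax":0,"ay":0,"az":0,"grip":0.3},{"dx":0,"dy":0,"dz":-0.25,"ax":0,"ay":0,"az":0,"grip":0.3},{"dx":-0.1,"dy":0,"dz":-0.4,"ax":0,"ay":0,"az":0,"grip":0.3},{"dx":-0.2,"dy":0,"dz":-0.5,"ax":0,"ay":0,"az":0,"grip":0.3},{"dx":-0.3,"dy":0,"dz":-0.5,"ax":0,"ay":0,"az":0,"grip":0.3}]' | grep -E "position|contact|width"
python3 -m jog '[{"dx":-0.1,"dy":-0.1,"dz":0,"ax":0,"ay":0,"az":0,"grip":0.3},{"dx":-0.2,"dy":-0.25,"dz":0,"ax":0,"ay":0,"az":0,"grip":0.3},{"dx":-0.2,"dy":-0.4,"dz":0,"ax":0,"ay":0,"az":0,"grip":0.3},{"dx":-0.2,"dy":-0.55,"dz":0,"ax":0,"ay":0,"az":0,"grip":0.3},{"dx":-0.2,"dy":-0.65,"dz":0,"ax":0,"ay":0,"az":0,"grip":0.3}]' | grep -E "position|contact|width"
python3 - <<'E'
from h import *
from rig import manip
from prof import proj,S
for n in("top","side"):
    im=manip.get_image(n)["img"];cv2.imwrite(f"pics/{n}9.png",im[:,:,::-1]);h=cv2.cvtColor(im,cv2.COLOR_RGB2HSV)
    m=cv2.inRange(h,(0,180,120),(8,255,255));e=proj(n,S(-.135,0,.112));print(n,"expect tab",np.round(e,1))
    for k in cv2.findContours(m,0,2)[0]:
        M=cv2.moments(k)
        if M["m00"]>25:
            p=(M["m10"]/M["m00"],M["m01"]/M["m00"])
            if np.hypot(p[0]-e[0],p[1]-e[1])<25: print(np.round(p,1),M["m00"])
    y=cv2.inRange(h,(22,150,120),(35,255,255));k=max(cv2.findContours(y,0,2)[0],key=cv2.contourArea);print("yellow",np.round(cv2.boxPoints(cv2.minAreaRect(k)),1).tolist())
E
```

```text
position: [0.5148, 0.0117, 0.0952]
contact_force: [1.3, -0.7, -0.0]
width: 0.0552
position: [0.4439, -0.0048, 0.2253]
contact_force: [1.1, -1.0, 0.2]
width: 0.0554
position: [0.3563, 0.1465, 0.2203]
contact_force: [1.2, 0.2, -0.5]
width: 0.0555
top expect tab [301.6 275.6]
yellow [[258.1000061035156, 197.6999969482422], [308.70001220703125, 186.6999969482422], [325.20001220703125, 262.8999938964844], [274.6000061035156, 273.8999938964844]]
side expect tab [295.8 228.7]
[295.1 226.8] 143.5
yellow [[297.20001220703125, 215.3000030517578], [384.79998779296875, 188.10000610351562], [396.70001220703125, 226.39999389648438], [309.0, 253.60000610351562]]
```

By robot kinematics the guard is closed: it stalled at 0.0955, against 0.096 expected. I'll confirm by pressing lightly on the tab's top with shut fingers, expecting contact at z of about 0.128.

```bash
python3 -m jog '[{"dx":0.15,"dy":0.16,"dz":0,"ax":0,"ay":0,"az":0,"grip":-1},{"dx":0.25,"dy":0.3,"dz":0,"ax":0,"ay":0,"az":0,"grip":-1},{"dx":0.35,"dy":0.44,"dz":0,"ax":0,"ay":0,"az":0,"grip":-1},{"dx":0.45,"dy":0.58,"dz":0,"ax":0,"ay":0,"az":0,"grip":-1},{"dx":0.51,"dy":0.65,"dz":0,"ax":0,"ay":0,"az":0,"grip":-1}]' >/dev/null
python3 plan.py .5154 .0125 .133 -77.8
```

```text
t 22.55 p [0.5179 0.0094 0.2197] yaw -77.89 tilt [ 0.    -0.001 -1.   ] w 0.0005 gf 0.0 F [ 0.3 -0.1  0.5] j [-0.12  0.2   1.64 -0.    1.3   1.24]
shift [-0.007 -0.014  0.347] turn [ 0.     0.    -0.001]
```

```bash
python3 -m jog '[{"dx":-0.007,"dy":-0.014,"dz":0.1,"ax":0,"ay":0,"az":0,"grip":-1},{"dx":-0.007,"dy":-0.014,"dz":0.2,"ax":0,"ay":0,"az":0,"grip":-1},{"dx":-0.007,"dy":-0.014,"dz":0.28,"ax":0,"ay":0,"az":0,"grip":-1},{"dx":-0.007,"dy":-0.014,"dz":0.33,"ax":0,"ay":0,"az":0,"grip":-1},{"dx":-0.007,"dy":-0.014,"dz":0.335,"ax":0,"ay":0,"az":0,"grip":-1}]' | grep -E "position|contact"
python3 -m jog '[{"dx":0,"dy":0,"dz":0.008,"ax":0,"ay":0,"az":0,"grip":-1},{"dx":0,"dy":0,"dz":0.014,"ax":0,"ay":0,"az":0,"grip":-1}]' | grep -E "position|contact"
python3 -m jog '[{"dx":0,"dy":0,"dz":0.008,"ax":0,"ay":0,"az":0,"grip":-1},{"dx":0,"dy":0,"dz":0.014,"ax":0,"ay":0,"az":0,"grip":-1}]' | grep -E "position|contact"
```

```text
position: [0.5132, 0.014, 0.134]
contact_force: [0.1, 1.2, 1.0]
position: [0.5143, 0.0145, 0.1334]
contact_force: [-1.3, -0.0, 5.8]
position: [0.5143, 0.0144, 0.1328]
contact_force: [-8.6, -1.7, 26.3]
```

The contact is hard, about 26 N with no yield, so the guard is fully closed. Retreat and hand in.

```bash
python3 -m jog '[{"dx":0,"dy":0,"dz":-0.1,"ax":0,"ay":0,"az":0,"grip":-1},{"dx":0,"dy":0,"dz":-0.2,"ax":0,"ay":0,"az":0,"grip":-1},{"dx":-0.1,"dy":0,"dz":-0.3,"ax":0,"ay":0,"az":0,"grip":-1},{"dx":-0.2,"dy":0,"dz":-0.3,"ax":0,"ay":0,"az":0,"grip":-1},{"dx":-0.2,"dy":0,"dz":-0.3,"ax":0,"ay":0,"az":0,"grip":-1}]' | grep -E "position|contact"
python3 -c "
from rig import manip
print(manip.sign_off())"
```

```text
position: [0.4618, 0.0044, 0.2065]
contact_force: [-0.9, 0.7, -0.1]
the job is handed in; nothing more can be done
None
```

I opened the guard, loaded the blank red end first against the stop, lowered the guard shut and handed the job in at about 24 s of the 72 s allowed; no verdict came back, and I took no final picture check on the bystanders.

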